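# Load the laser marker's nest from behind three stop posts

## Task

The aluminium valve block at the back of the perforated pallet has to go to the laser marker. First clear all three steel posts standing in front of it into the grey side tray, standing upright, without shifting the block; then lay the block flat in the marking nest, and finally stand each post back on the pallet on the very spot where it stood at the start. Do not topple a post or the block, and do not disturb the brass disc or the small steel standoff behind the block.

Things in the scene. Friction and masses are not known exactly. Their poses are not given: they have to be found in the camera images.
- round_post: Stop post with a round base of 44 mm diameter, dark and 40 mm high, and a round bright steel stem of 22 mm diameter and 50 mm length on top of it; total height 90 mm, about 0.3 kg. Origin: centre of its underside, z up the stem. Beside its stem, on the pallet's -x and +x sides, fingers have room above the block's top.
- square_post: Stop post with a square base of 42 x 42 mm, dark and 40 mm high, and a round bright steel stem of 22 mm diameter and 50 mm length on top of it; total height 90 mm, about 0.3 kg. Origin: centre of its underside, z up the stem. Its x and y axes are normal to the base's sides; at the start within 0.06 rad of the pallet's.
- blade_post: Stop post with an oblong base, 40 mm along its x and 46 mm along its y, dark and 40 mm high, and on it a flat bright steel blade, 16 mm thick along its x, 40 mm along its y, 50 mm high, instead of a round stem; total height 90 mm, about 0.3 kg. Origin: centre of its underside, z up the stem. At the start its axes are within 0.06 rad of the pallet's.
- valve_block: Plain aluminium valve block lying flat, 40 mm along its x, 130 mm along its y, 45 mm high, with a row of four bores in its top (drawn only, its faces are flat); 0.6 kg. Origin: centre of its underside, z up. It lies on the pallet 4 to 12 mm behind (+x of) the row of posts, along it; 25 mm or more are free behind it. Its ends are alike.
- pallet: Fixed perforated aluminium plate, 240 mm along its x, 200 mm along its y, 14 mm thick; origin at the centre of its underside, so its top is at z = 14 mm. The posts stand on it in a row along its y (x about -45 mm; y about -52, 0, 52 mm), bases 4 to 10 mm apart, in changing order. A 12 mm high steel bar runs along its far (+x) edge. The holes are only drawn.
- nest: Fixed marking nest: shallow steel-rimmed rectangle with a black floor, inside 148 mm along its x and 58 mm along its y, floor at 8 mm, rim 7 mm thick, its top at 16 mm. Origin: centre of its underside. The valve block fits in with its long side (block y) along the nest's x, either way round, 9 mm free on each side.
- side_tray: Fixed empty grey tray for setting things aside, inside 236 mm along its x and 96 mm along its y, floor at 4 mm, walls 4 mm thick, their top at 22 mm. Origin: centre of its underside. Nest and tray change sides: one is left of the pallet, the other right.
- sample_disc: Loose brass disc, 36 mm diameter, 10 mm high, lying on the pallet behind the block near the left rear (+x, +y) corner; origin at the centre of its underside. Leave it alone.
- standoff: Loose upright steel cylinder, 16 mm diameter, 22 mm high, standing on the pallet behind the block near the right rear (+x, -y) corner; origin at the centre of its underside. Leave it alone.

How it is judged:
By the outcome, as a careful person would: the job done as asked, in the order asked, and still so for the second after the job is handed in, with the robot touching nothing.
It also fails if it takes over 134 s, if anything falls off the work surface, if the arm or the gripper's body presses on something with over 40 N, if the wrist force passes 120 N, or if a joint passes its speed limit or range.

## Robot

A 6-joint arm with a two-finger parallel gripper is mounted at the origin on the work surface. World frame = base frame: x ahead of the robot, y to its left, z up, the work surface at z = 0. Lengths are in m, angles in rad, forces in N, time in s.
With the tool pointing down it reaches from about 0.3 to 0.775 m from the base axis. Payload 14.6 kg.
Tool frame: the origin (TCP) lies on the centre line of the jaws, within the pads' length; the fingertips stand 19 mm ahead of it and the grasp point (between the pads) is the TCP; y points along the fingers, x is the direction in which the jaws open and shut, and the axes are right-handed (so a half turn about y gives the same grasp; the last joint's range is limited). The gripper opens to 94 mm and grips with 3 to 60 N. Pads are 16 mm wide; open, the fingers measure 119 mm over their backs; the gripper's body (75 mm by 177 mm) begins 78 mm behind the grasp point.
Start: joints at [1.227, 0.3, 1.521, -0, 1.321, -0.067], TCP at [0.15, 0.529, 0.224] pointing down, gripper open.
Joint ranges: [-3.03, 3.03], [-0.79, 2.21], [0.23, 2.52], [-1.04, 4.18], [0, 3.07], [-2.55, 2.55]. Speed limits (rad/s): [2.22, 2.22, 2.57, 3.14, 3.14, 3.14].

## Interface

Orientations are given as [roll, pitch, yaw] about the fixed x, y, z axes, in that order (R = Rz(yaw) Ry(pitch) Rx(roll)).
In Python, from station import ctrl, optics gives the robot as it stands.
- The arm moves only by the tool jog_arm, never from a script. Its argument "targets" is a list of rows, each a list of 3 entries, a list of its own where there are three numbers: the finger opening in cm, from 0 to 9.4, then the shift along the tool's x, y, z in cm, then the turn about the tool's y in rad. A call has 1 to 10 rows; each row is the pose to reach, as a shift and turn from the pose commanded when the call began, along the tool's axes at that moment; what a row does not reach only later rows make up. A row lasts 1/10 s, in which the tool goes at most 50 mm and 8.59 degrees, less where a joint would pass 70% of its speed; a pose out of reach is approached as far as the arm can. A call with a gripper value outside its range is refused whole. The fingers move at their own pace and stop on an object; "grip_force" is the grip in N (left out, the last holds). Time passes only in rows, so rows that repeat a pose let the fingers close. It gives the time, the measured TCP pose, the force and the opening at its end, in the units of the state.
- ctrl.get_obs(): the state, without advancing time (a new reading comes with each control period).
- optics.camera(name): name is "scene" or "top" or "wrist"; returns a dict with "img" (400x640x3 uint8, red, green, blue), "range_z" (400x640 float32, m along the optical axis (not along the pixel's ray), 0 where there is no reading), "camera_matrix" (3x3 intrinsics, pixels), "world_to_cam" (4x4, takes a point from world to camera coordinates); the wrist camera has in their place "mount" (4x4, takes a point from camera to tool coordinates, whose origin is the TCP and whose axes are the tool frame's). Camera axes: x right, y up, looking along -z (the intrinsics and any distortion apply to the point x, -y, -z); pixel columns grow to the right and rows downward; lengths in m; the calibration is good to about 2 mm. The wrist camera is an equidistant fisheye: a pixel r from the principal point sees the ray r / f radians off the axis. A picture is of the moment at which its call begins: read the wrist's pose just before it.
- ctrl.hand_in(): hands the job in, once; it reports no verdict.
The state is a dict: "time_s": time; "qpos": joint angles; "joint_vel": joint speeds; "tau": joint torques, N m; "ee_pos": TCP position; "eef_rot": TCP orientation; "force": force on the tool from outside, world axes, zero at the start; "moment": the same for the moment, N m; "grip_width": finger opening in m.
Only numpy, scipy, OpenCV 4.12 (cv2) and the standard library are available. Lean on these libraries where they do the work, as an engineer would, in place of code of your own. Each camera call takes 0.05 s, during which the arm holds its last target. There are 200 camera calls.

## Working session

There is one attempt and no reset: what is moved stays moved. The work goes in short steps, Python scripts to look and compute and a tool call to move; the robot and the scene stay as the last step left them, time stands still between calls to the robot, and variables do not carry over. Pictures are saved under pics/ and viewed, about 12 in all and at most 16, crops included, and the job is handed in when it is done.

Besides the shell and the picture viewer there is one more tool, called after "Emit:" as name(argument=value, ...) on one line, values as JSON. jog_arm: Moves the arm, as the interface text tells. Its arguments: {"type":"object","properties":{"targets":{"type":"array","items":{"type":"array"}},"grip_force":{"type":"number"}},"required":["targets"]}

```bash
ls; mkdir -p pics
python3 - <<'E'
from station import ctrl, optics
import cv2,numpy as np
o=ctrl.get_obs();print({k:np.round(v,3).tolist() for k,v in o.items()})
for n in("top","scene"):
    c=optics.camera(n);np.savez(n+"0.npz",**c);cv2.imwrite(f"pics/{n}0.png",c["img"][:,:,::-1])
    print(n,c["camera_matrix"].tolist(),np.round(c["world_to_cam"],3).tolist(),c.keys())
E
```

```text
pics
{'time_s': 0.0, 'qpos': [1.227, 0.3, 1.522, -0.0, 1.321, -0.067], 'joint_vel': [0.001, 0.0, -0.0, -0.0, -0.0, -0.001], 'tau': [-0.0, -53.18, -35.274, 0.071, 0.024, -0.0], 'ee_pos': [0.15, 0.529, 0.224], 'eef_rot': [-1.571, 0.001, 1.294], 'force': [0.009, -0.041, 0.386], 'moment': [-0.005, -0.016, 0.006], 'grip_width': 0.094}
top [[370.51864536990496, 0.0, 319.554716411172], [0.0, 370.51864536990496, 201.2353770350302], [0.0, 0.0, 1.0]] [[-0.009, -0.999, -0.03, 0.014], [0.998, -0.01, 0.057, -0.614], [-0.057, -0.03, 0.998, -0.799], [0.0, 0.0, 0.0, 1.0]] dict_keys(['img', 'range_z', 'camera_matrix', 'world_to_cam'])
scene [[471.5747727277989, 0.0, 314.066597277182], [0.0, 471.5747727277989, 189.0592246477815], [0.0, 0.0, 1.0]] [[0.324, 0.946, -0.015, -0.178], [-0.666, 0.24, 0.706, 0.364], [0.672, -0.219, 0.708, -1.463], [0.0, 0.0, 0.0, 1.0]] dict_keys(['img', 'range_z', 'camera_matrix', 'world_to_cam'])
```

View pics/top0.png

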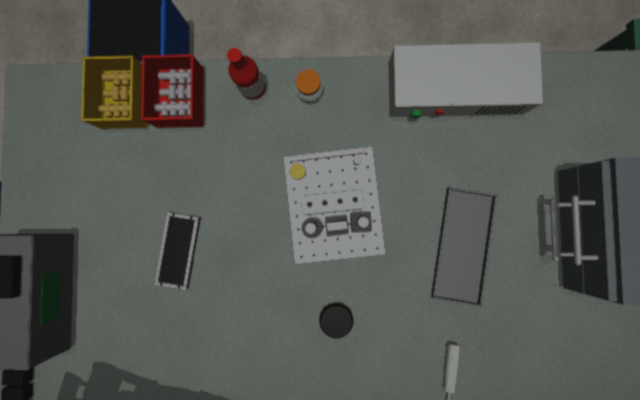

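View pics/scene0.png

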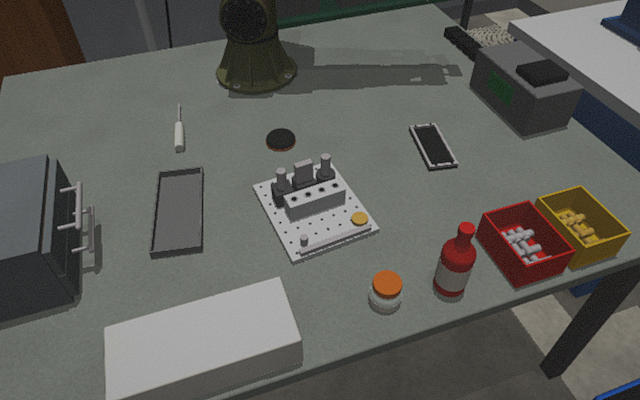

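```bash
cat > h.py <<'E'
import numpy as np,cv2
from scipy.spatial.transform import Rotation as Rn
def rays(c,uv,T=None):
    """camera origin, world ray dirs; T = tool pose 4x4 for the wrist"""
    K=c["camera_matrix"];uv=np.atleast_2d(np.asarray(uv,float))
    p=np.c_[(uv[:,0]-K[0,2])/K[0,0],(uv[:,1]-K[1,2])/K[1,1]]
    if T is None:
        M=np.linalg.inv(c["world_to_cam"]);d=np.c_[p[:,0],-p[:,1],-np.ones(len(p))]
    else:
        M=T@c["mount"];r=np.hypot(*p.T)+1e-12
        d=np.c_[p[:,0]/r*np.sin(r),-p[:,1]/r*np.sin(r),-np.cos(r)]
    return M[:3,3],d@M[:3,:3].T
def onz(c,uv,z,T=None):
    o,d=rays(c,uv,T);return o+d*((z-o[2])/d[:,2])[:,None]
def proj(c,P,T=None):
    P=np.atleast_2d(P);K=c["camera_matrix"]
    W=c["world_to_cam"] if T is None else np.linalg.inv(T@c["mount"])
    q=P@W[:3,:3].T+W[:3,3];q=q*[1,-1,-1]
    if T is None: p=q[:,:2]/q[:,2:]
    else:
        s=np.hypot(q[:,0],q[:,1]);p=q[:,:2]/(s+1e-12)[:,None]*np.arctan2(s,q[:,2])[:,None]
    return p*[K[0,0],K[1,1]]+K[:2,2]
def pose(o):
    T=np.eye(4);T[:3,:3]=Rn.from_euler("xyz",o["eef_rot"]).as_matrix();T[:3,3]=o["ee_pos"];return T
def snap(name,tag):
    from station import ctrl,optics
    o=ctrl.get_obs();c=optics.camera(name);T=pose(o) if name=="wrist" else None
    cv2.imwrite(f"pics/{tag}.png",c["img"][:,:,::-1]);np.savez(f"{tag}.npz",**c,**({"T":T} if T is not None else {}));return c,T,o
def load(tag):
    c=dict(np.load(tag+".npz"));return c,c.get("T")
def rect(xy):
    """centre, long-axis angle, sizes"""
    (x,y),(w,h),a=cv2.minAreaRect(np.float32(xy)*1000);a=np.deg2rad(a)
    if w<h: w,h=h,w;a+=np.pi/2
    return np.round([x,y,w,h],1),round((a+np.pi/2)%np.pi-np.pi/2,4)
def go(o,x,y,z,yaw):
    """shift in tool axes (cm) and turn from the present pose"""
    T=pose(o);s=T[:3,:3].T@(np.array([x,y,z])-T[:3,3])*100
    cur=np.arctan2(T[1,0],T[0,0]);return np.round(s,2).tolist(),round(-(yaw-cur),4)
E
python3 - <<'E'
from h import *
c,_=load("top0")
for n,uv,z in[("pallet",[(285,157),(373,148),(384,254),(297,263)],.014),("nest",[(167,213),(200,217),(187,289),(155,285)],.016),("tray",[(448,188),(495,194),(480,305),(432,297)],.022),("posts",[(313,228),(337,226),(361,222)],.104)]:
    P=onz(c,uv,z);print(n,np.round(P*1000).tolist())
    if n!="posts":print(rect(P[:,:2]))
c,T,o=snap("wrist","w0");print(c["camera_matrix"],np.round(c["mount"],3).tolist(),c["range_z"].max())
E
```

```text
pallet [[714.0, 84.0, 14.0], [731.0, -112.0, 14.0], [497.0, -132.0, 14.0], [479.0, 59.0, 14.0]]
(array([604.6, -24.1, 236.6, 197. ]), np.float64(0.0886))
nest [[591.0, 349.0, 16.0], [581.0, 274.0, 16.0], [423.0, 302.0, 16.0], [432.0, 373.0, 16.0]]
(array([506.8, 323.8, 162.6,  75.1]), np.float64(-0.1528))
tray [[639.0, -272.0, 22.0], [625.0, -372.0, 22.0], [389.0, -332.0, 22.0], [406.0, -231.0, 22.0]]
(array([ 515.4, -301.6,  240. ,  102.4]), np.float64(-0.1667))
posts [[556.0, 19.0, 104.0], [560.0, -28.0, 104.0], [567.0, -75.0, 104.0]]
[[309.70691629   0.         322.16247288]
 [  0.         309.70691629 193.89507885]
 [  0.           0.           1.        ]] [[1.0, -0.0, -0.0, -0.0], [0.0, 0.242, -0.97, -0.16], [0.0, 0.97, 0.242, 0.071], [0.0, 0.0, 0.0, 1.0]] 1.3854798
```

View pics/w0.png

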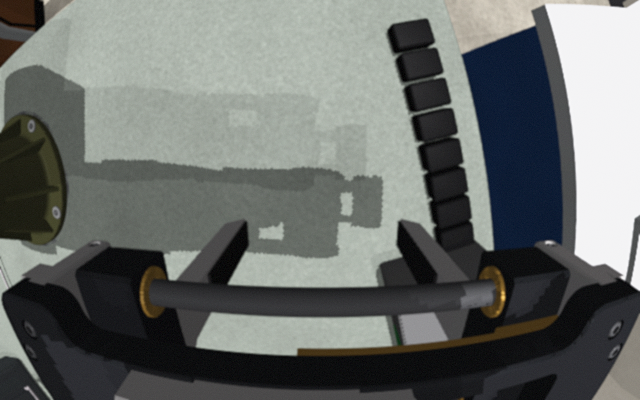

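Run:
```python
from h import *
from station import ctrl
print(go(ctrl.get_obs(),.59,-.10,.20,.0886))
```

```text
([-48.48, 2.44, -59.49], np.float64(1.2054))
```

Emit:
jog_arm(targets=[[9.4,[-48.5,2.4,-59.5],1.2],[9.4,[-48.5,2.4,-59.5],1.2],[9.4,[-48.5,2.4,-59.5],1.2],[9.4,[-48.5,2.4,-59.5],1.2],[9.4,[-48.5,2.4,-59.5],1.2],[9.4,[-48.5,2.4,-59.5],1.2],[9.4,[-48.5,2.4,-59.5],1.2],[9.4,[-48.5,2.4,-59.5],1.2],[9.4,[-48.5,2.4,-59.5],1.2],[9.4,[-48.5,2.4,-59.5],1.2]])

```text
time_s: 1.15
ee_pos: [0.4374, 0.1175, 0.2089]
eef_rot: [-1.571, -0.0, 0.094]
force: [0.7, 0.4, 0.3]
grip_width: 0.0939
```

Run:
```python
from h import *
from station import ctrl
print(go(ctrl.get_obs(),.59,-.10,.20,.0886))
```

```text
([13.16, 0.89, -23.08], np.float64(0.005))
```

Emit:
jog_arm(targets=[[9.4,[13.2,0.9,-23.1],0.005],[9.4,[13.2,0.9,-23.1],0.005],[9.4,[13.2,0.9,-23.1],0.005],[9.4,[13.2,0.9,-23.1],0.005],[9.4,[13.2,0.9,-23.1],0.005],[9.4,[13.2,0.9,-23.1],0.005],[9.4,[13.2,0.9,-23.1],0.005],[9.4,[13.2,0.9,-23.1],0.005],[9.4,[13.2,0.9,-23.1],0.005],[9.4,[13.2,0.9,-23.1],0.005]])

```text
time_s: 2.15
ee_pos: [0.5895, -0.0971, 0.2003]
eef_rot: [-1.571, -0.0, 0.09]
force: [0.1, 0.3, -0.8]
grip_width: 0.0942
```

Run:
```python
from h import *
c,T,o=snap("wrist","w1");print(o["ee_pos"],o["eef_rot"],o["joint_vel"])
cv2.imwrite("pics/w1b.png",cv2.resize(c["img"][:300,100:540,::-1],None,fx=1.8,fy=1.8,interpolation=cv2.INTER_CUBIC))
```

```text
[ 0.58947474 -0.09709859  0.20026605] [-1.57092034e+00 -4.88348744e-04  9.02382006e-02] [-0.00102232  0.00338565 -0.00324333  0.00148243 -0.00243925 -0.00068407]
```

View pics/w1b.png

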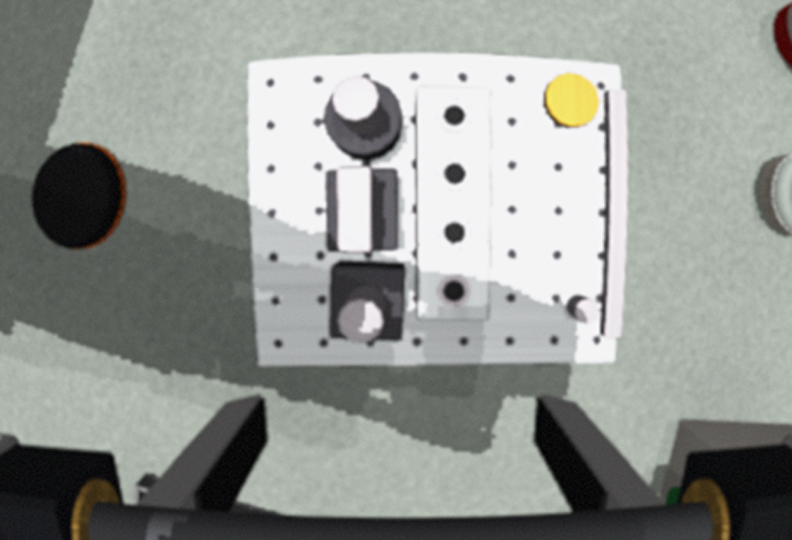

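```bash
cat >> h.py <<'E'
def cloud(c,T=None):
    """h x w x 3 world points from range_z (nan where none)"""
    h,w=c["range_z"].shape;uv=np.stack(np.meshgrid(np.arange(w),np.arange(h)),-1).reshape(-1,2)
    o,d=rays(c,uv,T);M=np.linalg.inv(c["world_to_cam"]) if T is None else T@c["mount"]
    P=o+d*(c["range_z"].ravel()/(d@-M[:3,2]))[:,None];P[c["range_z"].ravel()==0]=np.nan
    return P.reshape(h,w,3)
def blobs(m,P,amin=40):
    n,l,s,_=cv2.connectedComponentsWithStats(m.astype(np.uint8),connectivity=4)
    return [(s[i,4],s[i,:4].tolist(),P[l==i]) for i in range(1,n) if s[i,4]>=amin]
E
python3 - <<'E'
from h import *
c,T=load("w1");P=cloud(c,T);z=P[...,2];g=cv2.cvtColor(c["img"],cv2.COLOR_RGB2GRAY)
roi=np.zeros(z.shape,bool);roi[20:212,230:450]=1
print("hist z mm",[(i,int((roi&(np.abs(z*1000-i)<1)).sum())) for i in range(6,112,2)])
def show(n,m):
    for a,b,Q in blobs(m&roi,P): print(n,a,b,rect(Q[:,:2]),"mean",np.round(Q.mean(0)*1000,1),"midx")
show("top",z>.095);show("block",(abs(z-.059)<.004)&(g>110));show("base",(z<.06)&(z>.03)&(g<100))
show("pallet",abs(z-.014)<.004)
E
```

```text
hist z mm [(6, 0), (8, 0), (10, 2), (12, 1684), (14, 17420), (16, 2930), (18, 121), (20, 112), (22, 186), (24, 787), (26, 1171), (28, 138), (30, 21), (32, 22), (34, 31), (36, 126), (38, 28), (40, 14), (42, 22), (44, 17), (46, 32), (48, 29), (50, 41), (52, 329), (54, 2156), (56, 315), (58, 2215), (60, 3013), (62, 65), (64, 15), (66, 12), (68, 12), (70, 16), (72, 12), (74, 17), (76, 25), (78, 14), (80, 22), (82, 26), (84, 16), (86, 24), (88, 24), (90, 13), (92, 17), (94, 17), (96, 16), (98, 24), (100, 27), (102, 190), (104, 1528), (106, 183), (108, 0), (110, 0)]
top 532 [284, 43, 27, 26] (array([556.6,  24. ,  21.2,  20.9]), np.float64(-0.0493)) mean [557.   23.7 103.7] midx
top 911 [287, 93, 20, 47] (array([560.8, -27.5,  38.8,  16. ]), np.float64(-1.4777)) mean [561.2 -27.3 104. ] midx
top 525 [287, 164, 26, 27] (array([567.5, -79.1,  21.7,  21.4]), np.float64(-1.4833)) mean [567.9 -78.5 103.6] midx
block 4917 [331, 47, 42, 132] (array([610.7, -19. , 130.4,  40.4]), np.float64(-1.488)) mean [610.1 -18.9  59.1] midx
base 658 [280, 47, 43, 42] (array([558.1,  20.7,  40. ,  35.1]), np.f
[... 271 characters left out ...]
dx
base 384 [307, 95, 14, 44] (array([573.6, -26.7,  42.8,  12.8]), np.float64(-1.4847)) mean [573.1 -26.1  54.2] midx
base 170 [282, 96, 6, 44] (array([544.1, -30. ,  43. ,   5. ]), np.float64(-1.4409)) mean [544.4 -30.2  54.2] midx
base 49 [348, 125, 9, 9] (array([611.9, -35.3,   7.9,   7.9]), np.float64(0.0991)) mean [612.4 -34.7  59.2] midx
base 1082 [283, 145, 42, 44] (array([567.6, -78.9,  41.7,  41.2]), np.float64(-1.5243)) mean [568.8 -73.4  53.3] midx
base 65 [346, 156, 12, 11] (array([615.3, -67. ,  10.5,   9.9]), np.float64(1.0218)) mean [615.2 -66.9  59.3] midx
pallet 22105 [238, 29, 207, 175] (array([606.2, -22.3, 240.7, 201.2]), np.float64(0.1028)) mean [601.8 -24.1  14.1] midx
```

```bash
cat > g.py <<'E'
import sys
from h import *
from station import ctrl
o=ctrl.get_obs();a=[float(v) for v in sys.argv[1:5]]
print(np.round(o["ee_pos"]*1000 if not isinstance(o["ee_pos"],list) else np.array(o["ee_pos"])*1000,1),np.round(o["eef_rot"],4),round(o["grip_width"]*1000,1))
print(go(o,a[0]/1000,a[1]/1000,a[2]/1000,a[3]))
E
python3 g.py 567.7 -78.8 110 .093
```

```text
[589.5 -97.2 200.3] [-1.5709e+00 -5.0000e-04  9.0100e-02] 93.9
([-2.01, 9.02, 2.03], np.float64(-0.0029))
```

Emit:
jog_arm(targets=[[5.5,[-2.0,0,2.0],-0.003],[5.5,[-2.0,0,2.0],-0.003],[5.5,[-2.0,2,2.0],-0.003],[5.5,[-2.0,5,2.0],-0.003],[5.5,[-2.0,9,2.0],-0.003],[5.5,[-2.0,9,2.0],-0.003],[5.5,[-2.0,9,2.0],-0.003],[5.5,[-2.0,9,2.0],-0.003]])

```text
time_s: 3.0
ee_pos: [0.5691, -0.0801, 0.1121]
eef_rot: [-1.572, -0.003, 0.092]
force: [-0.8, -1.1, 0.5]
grip_width: 0.0547
```

```bash
python3 g.py 567.7 -78.8 84 .093
python3 - <<'E'
from h import *
c,T,o=snap("wrist","w2");P=cloud(c,T)
Q=np.linalg.inv(T);L=P@Q[:3,:3].T+Q[:3,3]  # tool frame
z=P[...,2]
for a,b,q in blobs((z>.098)&(z<.109),L):print(a,b,np.round(q.mean(0)*1000,1),rect(q[:,[0,2]]))
cv2.imwrite("pics/w2b.png",cv2.resize(c["img"][:,100:540,::-1],None,fx=1.3,fy=1.3))
E
```

```text
[569.1 -80.1 112.1] [-1.5717 -0.0029  0.0921] 54.7
([-0.13, 2.81, 0.15], np.float64(-0.0009))
1182 [300, 36, 40, 40] [ -2.6   8.2 104.7] (array([ -2.8, 105.4,  21.1,  21.1]), np.float64(0.7933))
2033 [303, 113, 29, 72] [-3.6  8.1 53.6] (array([-3.8, 53.1, 39.6, 15.5]), np.float64(-1.5669))
1044 [303, 218, 38, 37] [-1.2  8.4  2.2] (array([-1.3,  1.3, 21.4, 21.3]), np.float64(-0.7955))
204 [255, 221, 23, 33] [-31.6   8.    5.6] (array([-30.7,   3.3,  21.4,   9.3]), np.float64(-0.97))
216 [367, 221, 24, 33] [29.8  8.7  5.2] (array([28.9,  3.3, 21.5,  9.1]), np.float64(0.9615))
```

View pics/w2b.png

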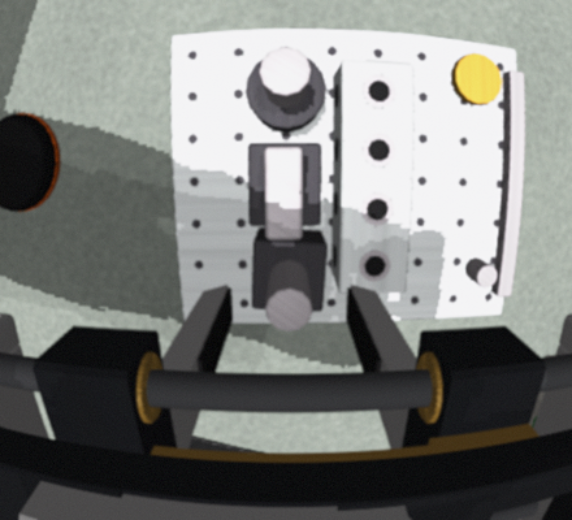

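Emit:
jog_arm(targets=[[5.5,[-0.04,1.4,0.15],0],[5.5,[-0.04,2.8,0.15],0],[5.5,[-0.04,2.8,0.15],0],[5.5,[-0.04,2.8,0.15],0],[5.5,[-0.04,2.8,0.15],0]])

```text
time_s: 3.55
ee_pos: [0.5677, -0.0786, 0.0821]
eef_rot: [-1.571, -0.0, 0.092]
force: [-0.3, -0.3, 0.6]
grip_width: 0.055
```

```bash
cat > p.py <<'E'
import sys
from h import *
c,T,o=snap("wrist",sys.argv[1]);zt=float(sys.argv[2]) if len(sys.argv)>2 else .104
P=cloud(c,T);Q=np.linalg.inv(T);L=P@Q[:3,:3].T+Q[:3,3];z=P[...,2]
print(np.round(np.array(o["ee_pos"])*1000,1),np.round(o["eef_rot"],4),round(o["grip_width"]*1000,1),np.round(o["force"],1))
for a,b,q in blobs((abs(z-zt)<.005),L,100):print(a,b,np.round(q.mean(0)*1000,1),rect(q[:,[0,2]]))
E
python3 p.py w3
```

```text
[567.7 -78.6  82.1] [-1.5709e+00 -4.0000e-04  9.2000e-02] 55.0 [-0.3 -0.3  0.6]
1699 [297, 23, 49, 46] [ -1.4 -21.9 103.1] (array([ -1.2, 103.7,  21.3,  20.9]), np.float64(0.3227))
2974 [302, 115, 36, 87] [ -2.2 -21.9  52.2] (array([-2.2, 51.4, 40.1, 15.8]), np.float64(1.565))
310 [241, 241, 29, 40] [-32.  -22.1   6.1] (array([-30.6,   3.5,  21.2,   9.8]), np.float64(-0.9711))
1369 [303, 241, 44, 42] [  0.1 -21.6   0.7] (array([ 0.2, -0.4, 21.4, 21.2]), np.float64(-0.9271))
299 [375, 241, 29, 40] [ 30.3 -21.9   6. ] (array([29. ,  3.2, 21.3,  9.9]), np.float64(0.9433))
```

Emit:
jog_arm(targets=[[5.5,[0.1,0,0],0],[5.5,[0.1,0,0],0],[5.5,[0.1,0,0],0]])

```text
time_s: 3.9
ee_pos: [0.5686, -0.0785, 0.082]
eef_rot: [-1.571, -0.0, 0.092]
force: [-0.1, 0.4, 0.4]
grip_width: 0.0549
```

```bash
python3 p.py w4
```

```text
[568.6 -78.5  82. ] [-1.5709e+00 -2.0000e-04  9.2000e-02] 54.9 [-0.1  0.4  0.4]
1697 [296, 23, 48, 47] [ -2.2 -22.  103.1] (array([ -2.4, 103.6,  21.1,  21. ]), np.float64(-0.7351))
3012 [300, 115, 36, 87] [ -2.8 -22.   52.1] (array([-2.9, 51.5, 39.9, 16. ]), np.float64(-1.5673))
317 [241, 241, 29, 40] [-32.1 -22.2   6.2] (array([-30.8,   3.5,  21. ,   9.5]), np.float64(-0.9553))
1369 [301, 241, 43, 42] [ -0.8 -21.7   0.7] (array([-0.5, -0.4, 21.5, 21.1]), np.float64(-0.8025))
306 [375, 241, 29, 40] [ 30.2 -22.1   5.9] (array([28.9,  3.3, 21.6,  9.5]), np.float64(0.9704))
```

Emit:
jog_arm(targets=[[2.0,[0,0,0],0],[2.0,[0,0,0],0],[2.0,[0,0,0],0],[2.0,[0,0,0],0],[2.0,[0,0,0],0],[2.0,[0,0,0],0],[2.0,[0,0,0],0]], grip_force=30)

```text
time_s: 4.65
ee_pos: [0.5685, -0.0784, 0.0818]
eef_rot: [-1.571, 0.0, 0.092]
force: [0.5, 0.5, -1.7]
grip_width: 0.0217
```

```bash
python3 p.py w5
```

```text
[568.5 -78.4  81.8] [-1.5708  0.      0.092 ] 21.7 [ 0.5  0.5 -1.7]
1698 [296, 23, 48, 46] [ -2.2 -22.1 103.1] (array([ -2.3, 103.6,  21.2,  20.8]), np.float64(-0.2098))
3008 [300, 115, 36, 87] [ -2.8 -22.2  52.1] (array([-2.9, 51.6, 39.9, 15.9]), np.float64(-1.5638))
1854 [275, 241, 96, 42] [ -0.8 -22.1   2.5] (array([-0.5, -0.7, 45.7, 22. ]), np.float64(0.0142))
```

Emit:
jog_arm(targets=[[2.0,[0,-1,0],0],[2.0,[0,-4,0],0],[2.0,[0,-7.5,0],0],[2.0,[0,-10,-1],0],[2.0,[-0.3,-10,-5],0],[2.0,[-0.5,-10,-9.5],0],[2.0,[-0.7,-10,-14],0],[2.0,[-0.9,-10,-18.5],0],[2.0,[-1.1,-10,-22],0],[2.0,[-1.1,-10,-23.5],0]])

```text
time_s: 5.7
ee_pos: [0.5784, -0.3164, 0.1819]
eef_rot: [-1.571, 0.001, 0.089]
force: [0.8, 0.2, -3.5]
grip_width: 0.0214
```

Emit:
jog_arm(targets=[[2.0,[0,2,0],0],[2.0,[0,5,0],0],[2.0,[0,7.5,0],0],[2.0,[0,9,0],0],[2.0,[0,10,0],0],[2.0,[0,10,0],0],[2.0,[0,10,0],0]])

```text
time_s: 6.4
ee_pos: [0.5796, -0.3135, 0.083]
eef_rot: [-1.572, -0.001, 0.092]
force: [-0.2, -0.5, -2.1]
grip_width: 0.0219
```

```bash
python3 p.py w6 .094; python3 g.py 579 -313 72.3 .092
```

```text
[ 579.6 -313.5   83. ] [-1.5716e+00 -1.1000e-03  9.2200e-02] 21.9 [-0.2 -0.5 -2.1]
658 [278, 233, 89, 23] [ -1.1 -11.2   8.4] (array([-1.1,  5. , 45.6, 10.8]), np.float64(-0.0088))
[ 579.7 -313.6   83.2] [-1.5719e+00 -1.5000e-03  9.2100e-02] 21.4
([-0.06, 1.09, 0.07], np.float64(0.0001))
```

View pics/w6.png

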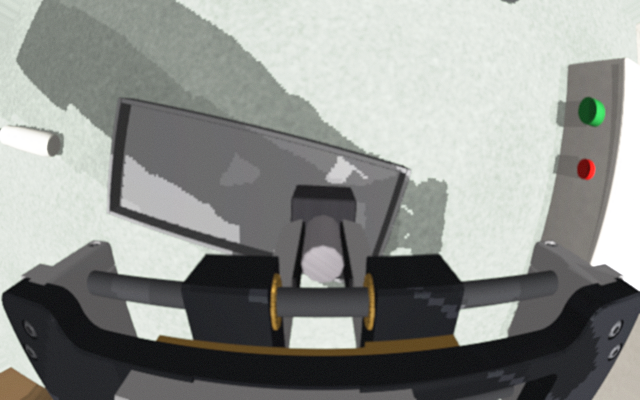

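Run:
```python
from h import *
c,T=load("w6");P=cloud(c,T);z=P[...,2]
roi=np.zeros(z.shape,bool);roi[90:265,90:420]=1
for n,m in(("floor",abs(z-.004)<.004),("rim",abs(z-.022)<.004)):
  for a,b,q in blobs(m&roi,P,150):print(n,a,b,rect(q[:,:2]),np.round(q[:,2].mean()*1000,1))
c,_=load("top0");P=cloud(c);z=P[...,2]
roi=np.zeros(z.shape,bool);roi[170:320,420:510]=1;g=c["img"].mean(2)
for n,m in(("top tray",z>.014),("inside",(z<.016)&(z>.0)&(g<95))):
  for a,b,q in blobs(m&roi,P,150):print(n,a,b,rect(q[:,:2]),np.round(q[:,2].mean()*1000,1))
roi[:]=0;roi[205:300,145:210]=1
for n,m in(("top nest",z>.0115),("black",g<45)):
  for a,b,q in blobs(m&roi,P,150):print(n,a,b,rect(q[:,:2]),np.round(q[:,2].mean()*1000,1))
```

```text
floor 4251 [90, 90, 118, 175] (array([ 410.4, -313.7,  175.7,  141.8]), np.float64(1.5308)) 0.7
floor 380 [151, 90, 43, 21] (array([ 445. , -232.3,   41.9,   16.1]), np.float64(-0.1647)) 0.9
floor 442 [189, 90, 39, 29] (array([ 480.4, -236.3,   35.3,   20.4]), np.float64(-0.1583)) 0.8
floor 990 [222, 90, 70, 38] (array([ 520.9, -241.2,   55. ,   28.5]), np.float64(0.2588)) 0.7
floor 893 [265, 90, 64, 51] (array([ 554.5, -239.6,   46.1,   39.2]), np.float64(-0.1743)) 0.7
floor 153 [371, 90, 25, 16] (array([ 618. , -221. ,   19.6,   10.7]), np.float64(-0.3362)) 0.6
floor 285 [322, 93, 35, 30] (array([ 584.7, -235.8,   24.4,   23.2]), np.float64(-1.2593)) 0.6
floor 342 [367, 101, 26, 46] (array([ 618. , -243.6,   35.8,   19.3]), np.float64(-1.517)) 0.6
floor 23480 [118, 105, 283, 149] (array([ 512.5, -305.8,  238.5,   96. ]), np.float64(-0.1718)) 4.2
floor 388 [316, 124, 51, 27] (array([ 589. , -256.4,   40.3,   16. ]), np.float64(-0.0688)) 0.7
rim 3694 [106, 97, 306, 158] (array([ 513.1, -304.7,  245. ,  105. ]), np.float64(-0.1737)) 21.6
top tray 868 [432, 188, 65, 119] (array([ 512.9, -304.4,  244.1,  105.6]), np.float64(-0.1706)) 19.9
inside 288 [429, 188, 20, 112] (array([ 519.8, -251.3,  247. ,   11.4]), np.float64(-0.1486)) 7.1
inside 4783 [435, 190, 59, 115] (array([ 512.4, -307.8,  237.7,   94.4]), np.float64(-0.1833)) 3.9
top nest 696 [154, 213, 45, 77] (array([507.3, 327.8, 162. ,  73.7]), np.float64(-0.1701)) 15.1
black 1543 [159, 217, 35, 69] (array([508.2, 332.1, 148.9,  52.1]), np.float64(-0.198)) nan
```

Emit:
jog_arm(targets=[[2.0,[0,0.6,0],0],[2.0,[0,1.1,0],0],[2.0,[0,1.1,0],0],[2.0,[0,1.1,0],0],[2.0,[0,1.1,0],0]])

```text
time_s: 6.95
ee_pos: [0.5794, -0.3136, 0.0711]
eef_rot: [-1.571, -0.001, 0.092]
force: [1.8, -0.6, 0.9]
grip_width: 0.0215
```

```bash
python3 g.py 579.6 -313.5 71.8 .092; python3 -c "
from station import ctrl;print(ctrl.get_obs()['force'])"
```

```text
[ 579.4 -313.6   71.1] [-1.5714e+00 -8.0000e-04  9.2000e-02] 21.5
([0.02, -0.07, 0.01], np.float64(-0.0))
[ 1.80976561 -0.58733438  0.87382839]
```

Emit:
jog_arm(targets=[[4.4,[0,0,0],0],[4.4,[0,0,0],0],[4.4,[0,0,0],0],[4.4,[0,-2,0],0],[4.4,[0,-5,0],0],[4.4,[0,-9,0],0],[4.4,[0,-11,1],0],[4.4,[0.1,-11,5],0],[4.4,[0.3,-11,10],0],[4.4,[0.5,-11,15],0]])

```text
time_s: 7.95
ee_pos: [0.5698, -0.1623, 0.1808]
eef_rot: [-1.571, 0.0, 0.091]
force: [1.3, -0.0, 0.3]
grip_width: 0.0441
```

```bash
python3 g.py 561.8 -26.9 82 .094
```

```text
[ 569.8 -162.3  180.8] [-1.5708  0.      0.091 ] 44.1
([0.44, 9.88, 13.56], np.float64(-0.003))
```

Emit:
jog_arm(targets=[[5.0,[0.1,0,5],-0.002],[5.0,[0.3,0,10],-0.002],[5.0,[0.4,0,13.7],-0.002],[5.0,[0.4,0,13.7],-0.002],[5.0,[0.4,3,13.7],-0.002],[5.0,[0.4,6,13.7],-0.002],[5.0,[0.4,9,13.7],-0.002],[5.0,[0.4,9.9,13.7],-0.002],[5.0,[0.4,9.9,13.7],-0.002],[5.0,[0.4,9.9,13.7],-0.002]])

```text
time_s: 8.95
ee_pos: [0.5624, -0.0273, 0.0832]
eef_rot: [-1.571, -0.002, 0.094]
force: [-0.1, -0.1, 0.4]
grip_width: 0.0498
```

Emit:
jog_arm(targets=[[5.0,[0,0,0],0],[5.0,[0,0,0],0]])

```text
time_s: 9.15
ee_pos: [0.5622, -0.027, 0.083]
eef_rot: [-1.571, -0.002, 0.094]
force: [-0.3, -0.3, -0.4]
grip_width: 0.0498
```

```bash
python3 p.py w7
```

```text
[562.2 -27.   83. ] [-1.5712 -0.0018  0.094 ] 49.8 [-0.3 -0.3 -0.4]
1708 [300, 134, 47, 47] [ -0.6 -21.   52.4] (array([-0.5, 52.2, 21.2, 21.1]), np.float64(1.4824))
2011 [306, 222, 33, 65] [ -1.3 -20.8   4.2] (array([-1.2,  2.5, 35.5, 15.7]), np.float64(1.5554))
300 [247, 240, 28, 41] [-29.4 -21.2   5.9] (array([-27.9,   3.2,  21.4,   9.2]), np.float64(-0.9892))
293 [370, 241, 29, 38] [ 27.8 -21.    5.9] (array([26.4,  3.4, 21.4,  9.6]), np.float64(0.9452))
```

Emit:
jog_arm(targets=[[5.0,[-0.04,0,0],0],[5.0,[-0.04,0,0],0],[1.4,[-0.04,0,0],0],[1.4,[-0.04,0,0],0],[1.4,[-0.04,0,0],0],[1.4,[-0.04,0,0],0],[1.4,[-0.04,0,0],0],[1.4,[-0.04,0,0],0]])

```text
time_s: 10.0
ee_pos: [0.5613, -0.027, 0.0818]
eef_rot: [-1.571, 0.0, 0.094]
force: [0.9, 0.8, -0.3]
grip_width: 0.0159
```

```bash
python3 p.py w8;python3 - <<'E'
from h import *
a,_=load("w7");b,_=load("w8")
cv2.imwrite("pics/w78.png",np.hstack([a["img"][90:330,200:440,::-1],b["img"][90:330,200:440,::-1]]))
E
```

```text
[561.3 -27.   81.8] [-1.5708e+00  1.0000e-04  9.4000e-02] 15.9 [ 0.9  0.8 -0.3]
1732 [301, 134, 48, 48] [  0.2 -22.2  52.2] (array([ 0.3, 51.9, 21.3, 21. ]), np.float64(1.3972))
2458 [280, 223, 85, 64] [ -0.9 -22.2   5.1] (array([-2.4,  3.9, 35.6, 35.3]), np.float64(-0.6623))
```

View pics/w78.png

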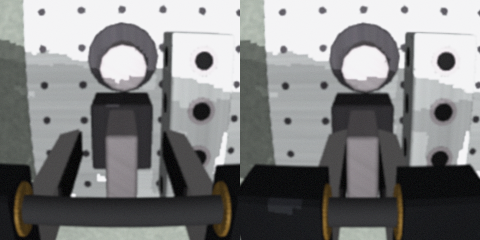

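Emit:
jog_arm(targets=[[1.4,[0,-1,0],0],[1.4,[0,-4,0],0],[1.4,[0,-8,0],0],[1.4,[0,-10,-1],0],[1.4,[-1.5,-10,-5],0],[1.4,[-2.5,-10,-9.5],0],[1.4,[-3.5,-10,-14],0],[1.4,[-5,-10,-18.5],0],[1.4,[-6.5,-10,-23],0],[1.4,[-7.4,-10,-27.2],0]])

```text
time_s: 11.05
ee_pos: [0.5121, -0.3067, 0.1825]
eef_rot: [-1.571, 0.0, 0.093]
force: [0.9, 0.5, -3.2]
grip_width: 0.0158
```

Emit:
jog_arm(targets=[[1.4,[0,1,0],0],[1.4,[0,4,0],0],[1.4,[0,7.5,0],0],[1.4,[0,9.5,0],0],[1.4,[0,10.5,0],0],[1.4,[0,10.9,0],0],[1.4,[0,10.9,0],0],[1.4,[0,10.9,0],0],[1.4,[0,10.9,0],0]])

```text
time_s: 11.95
ee_pos: [0.5136, -0.3049, 0.0739]
eef_rot: [-1.572, -0.001, 0.094]
force: [-0.1, 0.5, -2.3]
grip_width: 0.0159
```

```bash
python3 p.py w9 .094
```

```text
[ 513.6 -304.9   73.9] [-1.5718e+00 -1.3000e-03  9.4000e-02] 15.9 [-0.1  0.5 -2.3]
2471 [282, 221, 82, 66] [ -0.9 -21.7   5.5] (array([-1.9,  3.7, 36.2, 35.3]), np.float64(-0.678))
197 [437, 262, 20, 20] [ 67.8 -19.2  -8.7] (array([68.4, -9.1, 15.3,  5.1]), np.float64(-0.8285))
```

Emit:
jog_arm(targets=[[1.4,[0,0.1,0],0],[1.4,[0,0.15,0],0],[1.4,[0,0.15,0],0],[1.4,[0,0.15,0],0]])

```text
time_s: 12.4
ee_pos: [0.5133, -0.3048, 0.0718]
eef_rot: [-1.571, -0.0, 0.094]
force: [-2.0, 1.0, 3.1]
grip_width: 0.0157
```

Emit:
jog_arm(targets=[[4.2,[0,0,0],0],[4.2,[0,0,0],0],[4.2,[0,0,0],0],[4.2,[0,-3,0],0],[4.2,[0,-7,0],0],[4.2,[0,-10,0],0],[4.2,[1,-10,4],0],[4.2,[2,-10,8.5],0],[4.2,[3,-10,13],0],[4.2,[4,-10,17.5],0]])

```text
time_s: 13.4
ee_pos: [0.5365, -0.1251, 0.1714]
eef_rot: [-1.571, -0.0, 0.094]
force: [1.0, -0.2, -0.4]
grip_width: 0.0421
```

Emit:
jog_arm(targets=[[5.5,[1,0,4.5],0],[5.5,[2,0,9],0],[5.5,[3.5,0,13],0],[5.5,[3.5,0,14.9],0],[5.5,[3.5,0,14.9],0],[5.5,[3.5,4,14.9],0],[5.5,[3.5,7.5,14.9],0],[5.5,[3.5,8.9,14.9],0],[5.5,[3.5,8.9,14.9],0],[5.5,[3.5,8.9,14.9],0]])

```text
time_s: 14.4
ee_pos: [0.5582, 0.0244, 0.0837]
eef_rot: [-1.571, -0.001, 0.093]
force: [0.5, -0.2, 0.1]
grip_width: 0.0551
```

Emit:
jog_arm(targets=[[5.5,[0,0,0],0],[5.5,[0,0,0],0],[5.5,[0,0,0],0]])

```text
time_s: 14.7
ee_pos: [0.5578, 0.0249, 0.0832]
eef_rot: [-1.571, -0.001, 0.094]
force: [-0.1, -0.1, 0.6]
grip_width: 0.0551
```

```bash
python3 p.py w10
```

```text
[557.8  24.9  83.2] [-1.571e+00 -1.300e-03  9.400e-02] 55.1 [-0.1 -0.1  0.6]
1358 [301, 238, 43, 42] [ -1.1 -20.5   1.4] (array([-1.1,  0.4, 21.6, 21.1]), np.float64(1.3948))
293 [242, 240, 29, 39] [-32.  -21.    6.2] (array([-30.7,   3.3,  21.1,   9.4]), np.float64(-0.9765))
303 [374, 240, 29, 39] [ 30.1 -20.8   5.9] (array([28.8,  3.2, 21.2,  9.4]), np.float64(0.9776))
```

Emit:
jog_arm(targets=[[2.0,[0,0,0],0],[2.0,[0,0,0],0],[2.0,[0,0,0],0],[2.0,[0,0,0],0],[2.0,[0,0,0],0],[2.0,[0,0,0],0],[2.0,[0,0,0],0]])

```text
time_s: 15.45
ee_pos: [0.5575, 0.0249, 0.0823]
eef_rot: [-1.571, -0.0, 0.094]
force: [1.1, 0.0, -1.0]
grip_width: 0.0216
```

```bash
python3 p.py w11
```

```text
[557.5  24.9  82.3] [-1.5708 -0.      0.094 ] 21.6 [ 1.1  0.  -1. ]
1844 [275, 239, 96, 42] [ -0.8 -21.6   3.1] (array([-1.1,  0.7, 45.9, 21.3]), np.float64(-0.0424))
```

Emit:
jog_arm(targets=[[2.0,[0,-1,0],0],[2.0,[0,-4,0],0],[2.0,[0,-8,0],0],[2.0,[0,-10,-1],0],[2.0,[-1.5,-10,-5],0],[2.0,[-3,-10,-9.5],0],[2.0,[-5,-10,-13.5],0],[2.0,[-7,-10,-17.5],0],[2.0,[-9,-10,-21.5],0],[2.0,[-11,-10,-25],0]])

```text
time_s: 16.5
ee_pos: [0.4703, -0.236, 0.1828]
eef_rot: [-1.571, 0.0, 0.094]
force: [-0.3, 0.2, -4.1]
grip_width: 0.022
```

Emit:
jog_arm(targets=[[2.0,[-1.8,0,-4],0],[2.0,[-2.8,0,-5.7],0],[2.0,[-2.8,3,-5.7],0],[2.0,[-2.8,6.5,-5.7],0],[2.0,[-2.8,9.5,-5.7],0],[2.0,[-2.8,10.5,-5.7],0],[2.0,[-2.8,11,-5.7],0],[2.0,[-2.8,11,-5.7],0],[2.0,[-2.8,11,-5.7],0],[2.0,[-2.8,11,-5.7],0]])

```text
time_s: 17.5
ee_pos: [0.4493, -0.294, 0.0734]
eef_rot: [-1.572, -0.001, 0.094]
force: [-0.8, -0.7, -3.9]
grip_width: 0.0218
```

Emit:
jog_arm(targets=[[2.0,[0,0,0],0],[2.0,[0,0,0],0],[2.0,[0,0,0],0]])

```text
time_s: 17.8
ee_pos: [0.4489, -0.2937, 0.0725]
eef_rot: [-1.571, -0.0, 0.094]
force: [-0.4, -0.0, -4.1]
grip_width: 0.0216
```

Emit:
jog_arm(targets=[[2.0,[0,0.05,0],0],[2.0,[0,0.09,0],0],[2.0,[0,0.09,0],0],[2.0,[0,0.09,0],0]])

```text
time_s: 18.2
ee_pos: [0.449, -0.2938, 0.0721]
eef_rot: [-1.571, -0.0, 0.094]
force: [-3.9, 1.8, 6.7]
grip_width: 0.0214
```

Emit:
jog_arm(targets=[[4.4,[0,0,0],0],[4.4,[0,0,0],0],[4.4,[0,0,0],0],[4.4,[0,-3,0],0],[4.4,[0,-7,0],0],[4.4,[0,-10,0],0],[4.4,[2,-10,4],0.011],[6.4,[5,-10,7.5],0.011],[6.4,[8,-10,11],0.011],[6.4,[11,-10,14.5],0.011]])

```text
time_s: 19.2
ee_pos: [0.5456, -0.1374, 0.1717]
eef_rot: [-1.571, -0.0, 0.083]
force: [-0.9, -1.4, 0.7]
grip_width: 0.0629
```

Emit:
jog_arm(targets=[[6.4,[3,0,4],0],[6.4,[6,0,8],0],[6.4,[7.8,0,11.3],0],[6.4,[7.8,0,11.3],0],[6.4,[7.8,3.5,11.3],0],[6.4,[7.8,7,11.3],0],[6.4,[7.8,8,11.3],0],[6.4,[7.8,8,11.3],0],[6.4,[7.8,8,11.3],0],[6.4,[7.8,8,11.3],0]])

```text
time_s: 20.2
ee_pos: [0.6139, -0.0202, 0.0933]
eef_rot: [-1.571, -0.003, 0.083]
force: [-1.0, -0.2, 0.7]
grip_width: 0.0638
```

```bash
python3 p.py w12 .059
python3 - <<'E'
from h import *
c,T=load("w12");P=cloud(c,T);b=blobs(abs(P[...,2]-.059)<.004,P,1000)
for x in b:print(rect(x[2][:,:2]))
E
```

```text
[613.9 -20.2  93.3] [-1.5713 -0.0027  0.0827] 63.8 [-1.  -0.2  0.7]
468 [601, 22, 29, 62] [255.2  34.8 150.4] (array([260.3, 152. ,  59.2,  25.5]), np.float64(-1.2645))
9690 [285, 123, 65, 164] [-3.5 34.2 13.7] (array([ -3.4,   9.1, 115.1,  40.7]), np.float64(-1.5532))
1544 [585, 157, 36, 57] [253.7  34.7  29.6] (array([257.5,  29.1,  53.7,  51.8]), np.float64(-0.0125))
(array([609.9, -11.4, 115.1,  40.7]), np.float64(-1.4705))
(array([868.4,  30. ,  53.6,  51.8]), np.float64(0.0473))
```

View pics/w12.png

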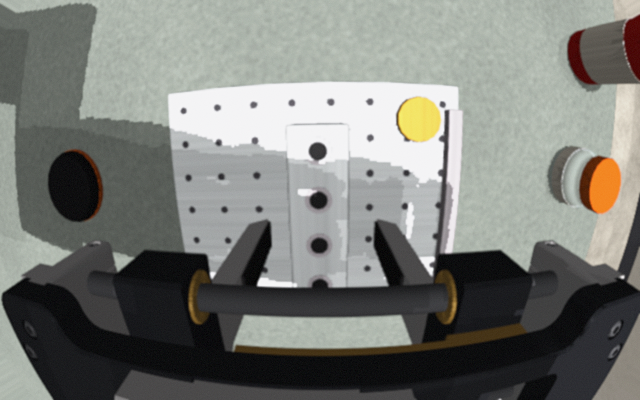

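Emit:
jog_arm(targets=[[6.4,[0,0,0],-0.017],[6.4,[0,0,0],-0.017],[6.4,[0,1,0],-0.017],[6.4,[0,1,0],-0.017],[6.4,[0,1,0],-0.017],[6.4,[0,1,0],-0.017]])

```text
time_s: 20.85
ee_pos: [0.6132, -0.0199, 0.0814]
eef_rot: [-1.571, 0.0, 0.1]
force: [-0.2, 0.1, -0.9]
grip_width: 0.0643
```

```bash
python3 p.py w13 .059; python3 g.py 611.5 -19.1 46 .1
```

```text
[613.2 -19.9  81.4] [-1.5708  0.      0.0999] 64.3 [-0.2  0.1 -0.9]
492 [613, 26, 27, 64] [258.6  22.4 145.7] (array([263.3, 147.3,  58.4,  26. ]), np.float64(-1.3168))
10246 [286, 125, 68, 162] [-2.5 22.3 16.9] (array([ -2.5,  12.4, 107.2,  40.4]), np.float64(-1.5704))
1579 [594, 164, 36, 59] [254.5  22.1  24.9] (array([258.3,  24.1,  52.5,  52.4]), np.float64(-1.21))
[613.2 -19.9  81.5] [-1.5709e+00 -2.0000e-04  1.0000e-01] 64.0
([-0.17, 3.55, 0.1], np.float64(0.0))
```

Yaw matches (−1.5704 in the tool frame); correct −1.7 mm in x and descend.

Emit:
jog_arm(targets=[[6.4,[-0.17,0,0.1],0],[6.4,[-0.17,0.8,0.1],0],[6.4,[-0.17,2,0.1],0],[6.4,[-0.17,3,0.1],0],[6.4,[-0.17,3.5,0.1],0],[6.4,[-0.17,3.5,0.1],0],[6.4,[-0.17,3.5,0.1],0]])

```text
time_s: 21.6
ee_pos: [0.6114, -0.0191, 0.0464]
eef_rot: [-1.571, -0.0, 0.1]
force: [0.2, -0.1, 0.5]
grip_width: 0.0639
```

Emit:
jog_arm(targets=[[3.6,[0,0,0],0],[3.6,[0,0,0],0],[3.6,[0,0,0],0],[3.6,[0,0,0],0],[3.6,[0,0,0],0],[3.6,[0,0,0],0],[3.6,[0,0,0],0]], grip_force=40)

```text
time_s: 22.3
ee_pos: [0.6114, -0.0191, 0.0467]
eef_rot: [-1.571, -0.0, 0.1]
force: [0.2, -0.5, 3.3]
grip_width: 0.0396
```

```bash
python3 p.py w14 .059
python3 - <<'E'
from h import *
# nest from top camera: rim + floor corners
c,_=load("top0");P=cloud(c);z=P[...,2]
roi=np.zeros(z.shape,bool);roi[205:300,145:210]=1
for t in(.010,.0115,.013):
  for a,b,q in blobs((z>t)&roi,P,150):print(a,rect(q[:,:2]),np.round(q[:,2].mean(),4))
g=c["img"].mean(2)
for th in (45,70,90):
  n,l,s,_=cv2.connectedComponentsWithStats(((g<th)&roi).astype(np.uint8))
  i=1+s[1:,4].argmax();v,u=np.nonzero(l==i);print(th,s[i,4],rect(onz(c,np.c_[u,v],.008)[:,:2]))
c,_=load("scene0");g=c["img"].mean(2);print(c["img"][140,430],c["img"][118,430])
roi[:]=0;roi[115:175,400:465]=1;P=cloud(c);z=P[...,2]
for t in(.010,.0115,.013):
  for a,b,q in blobs((z>t)&roi,P,100):print("scene",a,rect(q[:,:2]),np.round(q[:,2].mean(),4))
E
```

```text
[611.4 -19.1  46.7] [-1.5709e+00 -3.0000e-04  1.0000e-01] 39.6 [ 0.2 -0.5  3.3]
12796 [260, 128, 125, 159] [ -0.8 -12.5  25.6] (array([-0.8, 22.6, 85.4, 63.9]), np.float64(1.5667))
770 [622, 175, 18, 62] [243.7 -11.9  20.3] (array([245.9,  19.4,  51.8,  25.4]), np.float64(-1.2762))
1886 [288, 317, 68, 29] [ -1.1 -12.5 -51.5] (array([ -1. , -52.2,  40.1,  24.9]), np.float64(0.0164))
745 (array([507.3, 327.8, 162. ,  73.7]), np.float64(-0.1701)) 0.0148
696 (array([507.3, 327.8, 162. ,  73.7]), np.float64(-0.1701)) 0.0151
260 (array([521.6, 357. , 155.1,  38. ]), np.float64(-0.3938)) 0.0154
353 (array([507.1, 326.5, 162.4,  71.5]), np.float64(-0.178)) 0.0154
45 1543 (array([507.3, 330.9, 148.4,  53.9]), np.float64(-0.1665))
70 1665 (array([509.5, 330.4, 162.3,  56.2]), np.float64(-0.1664))
90 2102 (array([507.3, 323.1, 169.2,  74.7]), np.float64(-0.1659))
[45 45 43] [106 108 103]
scene 477 (array([510.3, 328.6, 168.2,  75. ]), np.float64(-0.1675)) 0.0144
scene 417 (array([510.3, 328.6, 168.2,  75. ]), np.float64(-0.1675)) 0.0149
scene 352 (array([510.3, 328.2, 168.2,  74.3]), np.float64(-0.1675)) 0.0154
```

Emit:
jog_arm(targets=[[3.6,[0,-1,0],0],[3.6,[0,-4,0],0],[3.6,[0,-8,0],0],[3.6,[0,-10,1],-0.1],[3.6,[1,-10,5],-0.24],[3.6,[2,-10,9],-0.38],[3.6,[3,-10,13],-0.52],[3.6,[4,-10,17],-0.66],[3.6,[5,-10,21],-0.8],[3.6,[6,-10,25],-0.94]])

```text
time_s: 23.35
ee_pos: [0.6456, 0.2372, 0.1459]
eef_rot: [-1.57, 0.001, 1.046]
force: [1.6, -0.7, -6.6]
grip_width: 0.0401
```

```bash
python3 g.py 656 303 147 1.403
```

```text
[645.6 237.2 145.9] [-1.5695e+00  1.4000e-03  1.0458e+00] 40.1
([6.22, -0.12, 2.4], np.float64(-0.3572))
```

Emit:
jog_arm(targets=[[3.6,[2,0,1],-0.12],[3.6,[4.5,0,2],-0.24],[3.6,[6.2,0,2.4],-0.357],[3.6,[6.2,0,2.4],-0.357],[3.6,[6.2,0,2.4],-0.357],[3.6,[6.2,0,2.4],-0.357],[3.6,[6.2,0,2.4],-0.357],[3.6,[6.2,0,2.4],-0.357]])

```text
time_s: 24.15
ee_pos: [0.6568, 0.3006, 0.1466]
eef_rot: [-1.571, 0.0, 1.396]
force: [-0.5, -0.1, -6.4]
grip_width: 0.0395
```

```bash
python3 p.py w15 .016
python3 - <<'E'
from h import *
c,T=load("w15");P=cloud(c,T);z=P[...,2];g=c["img"].mean(2)
for n,m in(("rim",abs(z-.0145)<.0045),("floor",(abs(z-.008)<.004)&(g<70)),("blocktop",abs(z-.159)<.01)):
  for a,b,q in blobs(m,P,300):print(n,a,b,rect(q[:,:2]),np.round(q.mean(0),4))
E
```

```text
[656.8 300.6 146.6] [-1.5708  0.      1.3957] 39.5 [-0.5 -0.1 -6.4]
1015 [27, 0, 36, 44] [-365.2  128.   234.3] (array([-372.1,  234.4,   73.7,   60.7]), np.float64(-0.2865))
2332 [286, 0, 78, 120] [  1.5 130.6 117.3] (array([  1.7, 129.6, 118.9,  72.3]), np.float64(-1.5634))
348 [527, 0, 35, 62] [241.7 130.7 186. ] (array([244.3, 183.5,  81.1,  29.7]), np.float64(-0.966))
14546 [11, 78, 146, 195] [-312.4  132.6   15.8] (array([-326.3,   -6.5,  240.4,  202.8]), np.float64(-1.2963))
123 [488, 265, 28, 11] [215.2 130.5 -96.1] (array([215.5, -96.1,  38. ,   2.8]), np.float64(0.1702))
145 [500, 303, 9, 35] [ 243.6  130.6 -176. ] (array([ 243.4, -176.7,   65.6,    3.1]), np.float64(-1.4076))
134 [486, 314, 14, 14] [ 222.2  129.2 -171. ] (array([ 222.3, -172.9,   20.6,   13.2]), np.float64(0.1802))
rim 316 [31, 0, 33, 44] (array([374.6, -11.6,  72.1,  28.9]), np.float64(-1.0303)) [ 0.3748 -0.004   0.0148]
rim 2353 [286, 0, 78, 120] (array([529.5, 324.8, 118.9,  72.3]), np.float64(-0.1677)) [0.5414 0.3226 0.0159]
rim 306 [527, 0, 30, 61] (array([515.9, 571.3,  77. ,  23.3]), np.float64(0.3303)) [0.5143 0.5705 0.0146]
rim 14598 [11, 78, 146, 195] (array([606.4, -21.8, 240.4, 202.8]), np.float64(0.0994)) [ 0.5867 -0.0039  0.014 ]
floor 6587 [295, 0, 61, 112] (array([524.2, 326.3, 113.9,  57.5]), np.float64(-0.17)) [0.5257 0.3256 0.0082]
blocktop 13207 [258, 128, 129, 159] (array([633.4, 304.5,  85.3,  63.9]), np.float64(-0.1837)) [0.6312 0.3049 0.1591]
blocktop 1883 [288, 317, 68, 29] (array([707.3, 291.2,  40.2,  25.5]), np.float64(1.3994)) [0.7066 0.2914 0.1589]
```

View pics/w15.png

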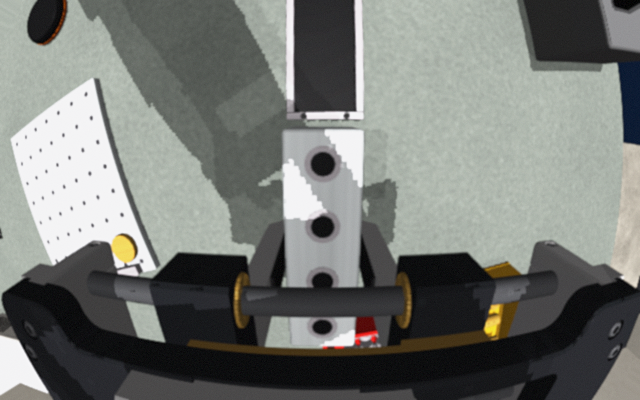

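Emit:
jog_arm(targets=[[3.6,[0.1,0,4],-0.006],[3.6,[0.15,0,8],-0.006],[3.6,[0.2,0,12],-0.006],[3.6,[0.2,0,15.1],-0.006],[3.6,[0.2,0,15.1],-0.006],[3.6,[0.2,3,15.1],-0.006],[3.6,[0.2,6,15.1],-0.006],[3.6,[0.2,8,15.1],-0.006],[3.6,[0.2,8,15.1],-0.006],[3.6,[0.2,8,15.1],-0.006]])

```text
time_s: 25.2
ee_pos: [0.509, 0.3293, 0.0673]
eef_rot: [-1.571, -0.0, 1.402]
force: [0.5, 0.5, -5.6]
grip_width: 0.0397
```

Emit:
jog_arm(targets=[[3.6,[0,0,0],0],[3.6,[0,0,0],0],[3.6,[0,0,0],0],[3.6,[0,0,0],0]])

```text
time_s: 25.6
ee_pos: [0.5086, 0.3294, 0.0669]
eef_rot: [-1.571, -0.0, 1.403]
force: [0.1, 1.2, -7.7]
grip_width: 0.0398
```

```bash
python3 p.py w16 .016
python3 - <<'E'
from h import *
c,T=load("w16");P=cloud(c,T);Q=np.linalg.inv(T);L=P@Q[:3,:3].T+Q[:3,3];z=P[...,2]
for n,m in(("floor",abs(z-.008)<.003),("rim",abs(z-.016)<.003)):
  for a,b,q in blobs(m,L,60):print(n,a,b,rect(q[:,[0,2]]),np.round(q.min(0)[[0,2]],4),np.round(q.max(0)[[0,2]],4))
cv2.imwrite("pics/w16b.png",cv2.resize(c["img"][60:360,180:460,::-1],None,fx=2,fy=2))
E
python3 g.py 508.5 328.8 41 1.402
```

```text
[508.6 329.4  66.9] [-1.5713e+00 -4.0000e-04  1.4030e+00] 39.8 [ 0.1  1.2 -7.7]
1514 [559, 0, 28, 213] [226.9  50.9  99.7] (array([227.1,  98. , 196.2,   4.5]), np.float64(-1.4056))
413 [0, 99, 10, 61] [-343.7   51.    90.1] (array([-346.3,   89.9,   67.2,   22.8]), np.float64(1.4467))
3157 [268, 104, 107, 119] [-2.3 50.9 51. ] (array([-1.1, 38.7, 84.7, 72.8]), np.float64(-1.5704))
2435 [0, 224, 71, 66] [-337.1   52.9  -54.4] (array([-355.9,  -58.6,  203. ,   51.2]), np.float64(0.3701))
294 [0, 378, 40, 22] [-688.    51.4 -437.5] (array([-672.1, -416.8,  242.2,   59.2]), np.float64(0.4321))
floor 882 [555, 0, 25, 209] (array([227.2,  99. , 198.2,   4.9]), np.float64(-1.4)) [0.2099 0.0015] [0.2458 0.1967]
floor 276 [0, 96, 14, 66] (array([-352.5,   90.3,   75.4,   34.9]), np.float64(1.4424)) [-0.3746  0.0551] [-0.3346  0.1299]
floor 1268 [279, 114, 84, 106] (array([-1.4, 35.4, 77.5, 58.5]), np.float64(1.5707)) [-0.0307 -0.0033] [0.0278 0.0742]
floor 140 [56, 222, 18, 32] (array([-261.8,  -29. ,   34.6,    6.5]), np.float64(-1.1856)) [-0.2714 -0.0457] [-0.2562 -0.0135]
floor 250 [0, 36
[... 238 characters left out ...]
101, 8, 59] (array([-346.6,   88.5,   65. ,   20.5]), np.float64(1.4151)) [-0.3618  0.058 ] [-0.3358  0.1221]
rim 3119 [268, 104, 107, 119] (array([-1.1, 38.7, 84.7, 72.8]), np.float64(-1.5704)) [-0.0375 -0.0037] [0.0353 0.0811]
rim 2217 [0, 225, 69, 65] (array([-355.6,  -59.3,  203. ,   49.8]), np.float64(0.3701)) [-0.4467 -0.1185] [-0.2568 -0.0146]
rim 62 [358, 272, 6, 15] (array([ 28.6, -50.8,  13.2,   4. ]), np.float64(-1.3246)) [ 0.0274 -0.0574] [ 0.0319 -0.0442]
rim 172 [0, 380, 38, 20] (array([-668.3, -417. ,  224.6,   52.2]), np.float64(0.4308)) [-0.7651 -0.4865] [-0.5554 -0.3921]
[508.5 329.4  66.7] [-1.5711e+00 -3.0000e-04  1.4030e+00] 39.5
([-0.06, 2.57, -0.01], np.float64(0.001))
```

View pics/w16b.png

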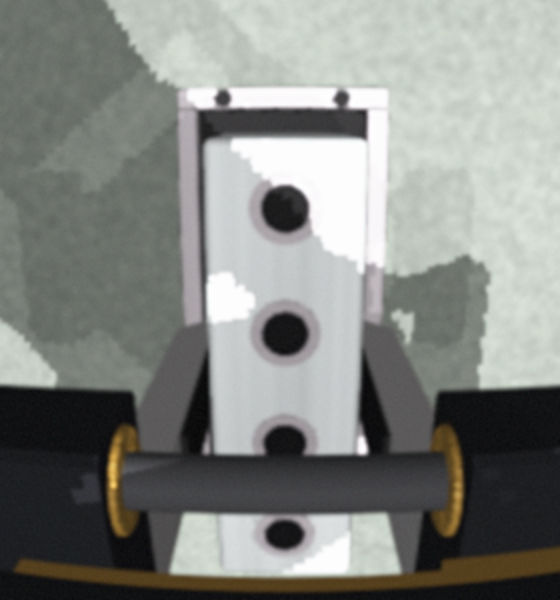

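Emit:
jog_arm(targets=[[3.6,[0,0.8,0],0],[3.6,[0,1.6,0],0],[3.6,[0,2.2,0],0],[3.6,[0,2.4,0],0],[3.6,[0,2.55,0],0],[3.6,[0,2.55,0],0],[3.6,[0,2.55,0],0],[3.6,[0,2.55,0],0]])

```text
time_s: 26.45
ee_pos: [0.5085, 0.3294, 0.0411]
eef_rot: [-1.571, -0.0, 1.403]
force: [-0.0, 0.1, -6.2]
grip_width: 0.0398
```

Emit:
jog_arm(targets=[[3.6,[0,0.04,0],0],[3.6,[0,0.08,0],0],[3.6,[0,0.08,0],0],[3.6,[0,0.08,0],0]])

```text
time_s: 26.85
ee_pos: [0.5085, 0.3294, 0.0407]
eef_rot: [-1.571, -0.0, 1.403]
force: [-3.8, -2.6, 3.2]
grip_width: 0.0404
```

Emit:
jog_arm(targets=[[6.0,[0,0,0],0],[6.0,[0,0,0],0],[6.0,[0,0,0],0],[6.0,[0,0,0],0],[6.0,[0,-2,0],0],[6.0,[0,-6,0],0],[6.0,[0,-10,0],0],[6.0,[-3,-13,0],0.14],[6.0,[-8,-13,0],0.28],[6.0,[-13,-13,0],0.42]])

```text
time_s: 27.85
ee_pos: [0.4864, 0.2001, 0.1709]
eef_rot: [-1.572, -0.002, 0.979]
force: [0.7, -0.0, 0.1]
grip_width: 0.0599
```

```bash
python3 g.py 449 -293.8 170 .094
```

```text
[486.4 200.1 170.9] [-1.5721e+00 -1.5000e-03  9.7850e-01] 59.9
([-43.07, 0.06, -24.47], np.float64(0.8845))
```

Emit:
jog_arm(targets=[[5.0,[-43.1,0,-24.5],0.885],[5.0,[-43.1,0,-24.5],0.885],[5.0,[-43.1,0,-24.5],0.885],[5.0,[-43.1,0,-24.5],0.885],[5.0,[-43.1,0,-24.5],0.885],[5.0,[-43.1,0,-24.5],0.885],[5.0,[-43.1,0,-24.5],0.885],[5.0,[-43.1,0,-24.5],0.885],[5.0,[-43.1,0,-24.5],0.885],[5.0,[-43.1,0,-24.5],0.885]])

```text
time_s: 28.85
ee_pos: [0.451, -0.2957, 0.1703]
eef_rot: [-1.571, -0.0, 0.097]
force: [1.4, 0.9, 0.0]
grip_width: 0.0496
```

Emit:
jog_arm(targets=[[5.0,[0,0,0],0],[5.0,[0,0,0],0]])

```text
time_s: 29.05
ee_pos: [0.4513, -0.2938, 0.1698]
eef_rot: [-1.57, 0.0, 0.096]
force: [-0.7, 0.6, -0.8]
grip_width: 0.0501
```

```bash
python3 g.py 449 -293.8 72.1 .094; python3 p.py w17 .094
```

```text
[ 451.3 -293.8  169.8] [-1.5704e+00  2.0000e-04  9.6300e-02] 50.1
([-0.22, 9.77, 0.02], np.float64(0.0023))
[ 451.3 -293.8  169.8] [-1.5704e+00  2.0000e-04  9.6300e-02] 50.1 [-0.7  0.6 -0.8]
565 [306, 192, 28, 28] [-3.3 76.   1.3] (array([-3. ,  0.7, 21.3, 21.2]), np.float64(-0.1789))
687 [385, 203, 21, 46] [ 59.9  76.1 -12.6] (array([ 59.4, -16.8,  39.2,  16.5]), np.float64(-1.5546))
398 [451, 228, 23, 24] [123.2  76.3 -31.6] (array([124. , -32. ,  21.3,  21. ]), np.float64(-0.2503))
```

Emit:
jog_arm(targets=[[5.0,[-0.22,0,0],0.002],[5.0,[-0.22,4,0],0.002],[5.0,[-0.22,8,0],0.002],[5.0,[-0.22,9.7,0],0.002],[5.0,[-0.22,9.7,0],0.002],[5.0,[-0.22,9.7,0],0.002],[5.0,[-0.22,9.7,0],0.002],[5.0,[-0.22,9.7,0],0.002]])

```text
time_s: 29.9
ee_pos: [0.4499, -0.2938, 0.0745]
eef_rot: [-1.572, -0.002, 0.096]
force: [0.4, 0.2, 0.4]
grip_width: 0.0499
```

```bash
python3 g.py 449 -293.8 72.1 .094; python3 p.py w18 .094
```

```text
[ 449.9 -293.8   74.5] [-1.5722 -0.0016  0.0963] 49.9
([-0.09, 0.24, 0.0], np.float64(0.0023))
[ 449.9 -293.8   74.5] [-1.5722 -0.0016  0.0963] 49.9 [0.4 0.2 0.4]
1356 [300, 237, 42, 42] [ -1.8 -19.3   1.6] (array([-1.8,  0.5, 21.6, 21.2]), np.float64(-1.2704))
290 [369, 239, 29, 40] [ 27.8 -19.7   6.1] (array([26.1,  3.1, 21.7, 10.1]), np.float64(0.9661))
287 [247, 240, 29, 39] [-29.5 -19.8   6.3] (array([-28. ,   3. ,  21.7,   9.3]), np.float64(-0.9908))
```

Emit:
jog_arm(targets=[[5.0,[-0.05,0.15,0],0.002],[5.0,[-0.05,0.15,0],0.002],[5.0,[-0.05,0.15,0],0.002],[2.0,[-0.05,0.15,0],0.002],[2.0,[-0.05,0.15,0],0.002],[2.0,[-0.05,0.15,0],0.002],[2.0,[-0.05,0.15,0],0.002],[2.0,[-0.05,0.15,0],0.002],[2.0,[-0.05,0.15,0],0.002],[2.0,[-0.05,0.15,0],0.002]], grip_force=30)

```text
time_s: 30.95
ee_pos: [0.4489, -0.2936, 0.0716]
eef_rot: [-1.571, -0.0, 0.094]
force: [1.2, 0.1, -0.5]
grip_width: 0.022
```

```bash
python3 g.py 557.5 24.9 172.3 .094; python3 p.py w19 .094
```

```text
[ 448.9 -293.6   71.6] [-1.5708 -0.      0.094 ] 22.0
([13.8, -10.07, 30.69], np.float64(-0.0))
[ 448.9 -293.6   71.6] [-1.5708 -0.      0.094 ] 22.0 [ 1.2  0.1 -0.5]
1862 [275, 239, 96, 42] [ -0.8 -22.3   3. ] (array([-0.2,  0.7, 45.7, 21.7]), np.float64(0.0658))
161 [440, 252, 16, 18] [ 66.1 -21.4   0.1] (array([67. ,  0. , 11.6,  5.9]), np.float64(-0.8331))
```

Emit:
jog_arm(targets=[[2.0,[0,-1,0],0],[2.0,[0,-4,0],0],[2.0,[0,-8,0],0],[2.0,[0,-11,0],0],[2.0,[2,-11,4],0],[2.0,[4,-11,8.5],0],[2.0,[6,-11,13],0],[2.0,[8,-11,17.5],0],[2.0,[10,-11,22],0],[2.0,[12,-11,26.5],0]])

```text
time_s: 32.0
ee_pos: [0.5436, -0.0165, 0.1822]
eef_rot: [-1.571, 0.0, 0.094]
force: [-0.2, -0.2, -2.8]
grip_width: 0.0215
```

Emit:
jog_arm(targets=[[2.0,[1.5,0,3.5],0],[2.0,[1.8,0,4.2],0],[2.0,[1.8,0,4.2],0],[2.0,[1.8,3,4.2],0],[2.0,[1.8,6.5,4.2],0],[2.0,[1.8,8.5,4.2],0],[2.0,[1.8,9.3,4.2],0],[2.0,[1.8,9.3,4.2],0],[2.0,[1.8,9.3,4.2],0],[2.0,[1.8,9.3,4.2],0]])

```text
time_s: 33.0
ee_pos: [0.5581, 0.0247, 0.09]
eef_rot: [-1.571, -0.002, 0.094]
force: [-0.4, -0.2, -4.1]
grip_width: 0.0215
```

Emit:
jog_arm(targets=[[2.0,[0,0,0],0],[2.0,[0,0,0],0],[2.0,[0,0,0],0],[2.0,[0,0,0],0],[2.0,[0,0,0],0]])

```text
time_s: 33.5
ee_pos: [0.5575, 0.025, 0.0887]
eef_rot: [-1.571, -0.0, 0.094]
force: [-0.7, -0.1, -3.3]
grip_width: 0.0216
```

```bash
python3 g.py 557.5 24.9 81.8 .094
```

```text
[557.5  25.   88.7] [-1.5708 -0.      0.094 ] 21.6
([0.0, 0.69, -0.01], np.float64(0.0))
```

Emit:
jog_arm(targets=[[2.0,[0,0.4,-0.01],0],[2.0,[0,0.6,-0.01],0],[2.0,[0,0.7,-0.01],0],[2.0,[0,0.7,-0.01],0],[2.0,[0,0.7,-0.01],0]])

```text
time_s: 34.0
ee_pos: [0.5574, 0.0248, 0.0817]
eef_rot: [-1.571, 0.0, 0.094]
force: [-1.8, -0.6, -0.6]
grip_width: 0.0214
```

Emit:
jog_arm(targets=[[5.0,[0,0,0],0],[5.0,[0,0,0],0],[5.0,[0,0,0],0],[5.0,[0,-3,0],0],[5.0,[0,-7,0],0],[5.0,[0,-9,0],0],[5.0,[-1,-9,-4.5],0],[5.0,[-2,-9,-9],0],[5.0,[-3,-9,-13.5],0],[5.0,[-4,-9,-18],0]])

```text
time_s: 35.0
ee_pos: [0.5342, -0.1597, 0.1719]
eef_rot: [-1.571, -0.001, 0.094]
force: [0.1, -0.2, -0.3]
grip_width: 0.0501
```

Emit:
jog_arm(targets=[[5.0,[-1,0,-4.5],0],[5.0,[-2,0,-9],0],[5.0,[-3.5,0,-13],0],[5.0,[-3.5,0,-14.4],0],[5.0,[-3.5,0,-14.4],0],[5.0,[-3.5,4,-14.4],0],[5.0,[-3.5,8,-14.4],0],[5.0,[-3.5,9.8,-14.4],0],[5.0,[-3.5,9.8,-14.4],0],[5.0,[-3.5,9.8,-14.4],0]])

```text
time_s: 36.0
ee_pos: [0.5141, -0.3038, 0.0746]
eef_rot: [-1.571, -0.001, 0.095]
force: [-0.8, 1.2, -0.6]
grip_width: 0.0499
```

Emit:
jog_arm(targets=[[5.0,[0,0,0],0],[5.0,[0,0,0],0],[5.0,[0,0,0],0],[5.0,[0,0,0],0]])

```text
time_s: 36.4
ee_pos: [0.5133, -0.3048, 0.0741]
eef_rot: [-1.571, -0.001, 0.094]
force: [-0.2, -0.7, 0.7]
grip_width: 0.0495
```

```bash
python3 g.py 513.3 -304.8 71.8 .094;python3 p.py w20 .094
```

```text
[ 513.3 -304.8   74.1] [-1.5713e+00 -5.0000e-04  9.3900e-02] 49.5
([-0.0, 0.23, 0.0], np.float64(-0.0001))
[ 513.3 -304.8   74.1] [-1.5713e+00 -5.0000e-04  9.3900e-02] 49.5 [-0.2 -0.7  0.7]
2006 [307, 221, 32, 66] [ -0.9 -19.7   3.7] (array([-1. ,  2. , 36.1, 15.9]), np.float64(-1.5676))
292 [248, 240, 28, 39] [-29.4 -20.2   6. ] (array([-28. ,   3.2,  21.2,   9.5]), np.float64(-0.9683))
285 [369, 240, 29, 39] [ 27.7 -20.    5.9] (array([26.4,  3.4, 21.4,  9.3]), np.float64(0.9525))
```

Emit:
jog_arm(targets=[[5.0,[0,0.2,0],0],[5.0,[0,0.2,0],0],[1.4,[0,0.2,0],0],[1.4,[0,0.2,0],0],[1.4,[0,0.2,0],0],[1.4,[0,0.2,0],0],[1.4,[0,0.2,0],0],[1.4,[0,0.2,0],0],[1.4,[0,0.2,0],0]])

```text
time_s: 37.35
ee_pos: [0.5132, -0.3048, 0.0716]
eef_rot: [-1.571, -0.0, 0.094]
force: [-0.2, -0.0, -0.7]
grip_width: 0.0163
```

```bash
python3 g.py 561.7 -27.0 172 .094
```

```text
[ 513.2 -304.8   71.6] [-1.5708 -0.      0.094 ] 16.3
([7.43, -10.04, 27.2], np.float64(-0.0))
```

Emit:
jog_arm(targets=[[1.4,[0,-1,0],0],[1.4,[0,-4,0],0],[1.4,[0,-8,0],0],[1.4,[0,-11,0],0],[1.4,[1.2,-11,4.5],0],[1.4,[2.5,-11,9],0],[1.4,[3.7,-11,13.5],0],[1.4,[5,-11,18],0],[1.4,[6.2,-11,22.5],0],[1.4,[7.4,-11,26],0]])

```text
time_s: 38.35
ee_pos: [0.5623, -0.0364, 0.1823]
eef_rot: [-1.571, -0.0, 0.095]
force: [0.8, -0.6, -2.7]
grip_width: 0.0159
```

Emit:
jog_arm(targets=[[1.4,[0,0,1.2],0],[1.4,[0,0,1.2],0],[1.4,[0,0,1.2],0],[1.4,[0,3,1.2],0],[1.4,[0,5,1.2],0],[1.4,[0,5,1.2],0],[1.4,[0,5,1.2],0],[1.4,[0,5,1.2],0]])

```text
time_s: 39.15
ee_pos: [0.5619, -0.0277, 0.133]
eef_rot: [-1.571, -0.002, 0.093]
force: [0.4, 0.8, -2.6]
grip_width: 0.0157
```

```bash
python3 g.py 561.7 -27.0 81.7 .094
```

```text
[561.9 -27.7 133. ] [-1.5712 -0.0019  0.0932] 15.7
([-0.02, 5.13, 0.07], np.float64(-0.0008))
```

Emit:
jog_arm(targets=[[1.4,[0,1.5,0.02],0],[1.4,[0,3,0.02],0],[1.4,[0,4.2,0.02],0],[1.4,[0,4.5,0.02],0],[1.4,[0,4.5,0.02],0],[1.4,[0,4.5,0.02],0],[1.4,[0,4.5,0.02],0],[1.4,[0,4.5,0.02],0]])

```text
time_s: 39.95
ee_pos: [0.5616, -0.0268, 0.0871]
eef_rot: [-1.571, -0.001, 0.094]
force: [0.2, 0.8, -2.5]
grip_width: 0.0159
```

```bash
python3 g.py 561.7 -27.0 81.7 .094
```

```text
[561.6 -26.8  87.1] [-1.571e+00 -7.000e-04  9.400e-02] 15.9
([0.01, 0.54, -0.02], np.float64(0.0))
```

Emit:
jog_arm(targets=[[1.4,[0.03,0.3,-0.02],0],[1.4,[0.03,0.48,-0.02],0],[1.4,[0.03,0.52,-0.02],0],[1.4,[0.03,0.52,-0.02],0],[1.4,[0.03,0.52,-0.02],0]])

```text
time_s: 40.45
ee_pos: [0.5618, -0.027, 0.0816]
eef_rot: [-1.571, -0.0, 0.094]
force: [-1.2, -0.4, 2.7]
grip_width: 0.0156
```

Emit:
jog_arm(targets=[[4.4,[0,0,0],0],[4.4,[0,0,0],0],[4.4,[0,0,0],0],[4.4,[0,-3,0],0],[4.4,[0,-7,0],0],[4.4,[0,-9,0],0],[5.0,[-0.2,-9,-4.5],0.002],[5.0,[-0.4,-9,-9],0.002],[5.0,[-0.6,-9,-13.5],0.002],[5.0,[-0.8,-9,-18],0.002]])

```text
time_s: 41.45
ee_pos: [0.5705, -0.2086, 0.1715]
eef_rot: [-1.571, -0.0, 0.092]
force: [0.9, 0.1, 0.9]
grip_width: 0.0501
```

Emit:
jog_arm(targets=[[5.0,[-0.1,0,-4.5],0],[5.0,[-0.1,0,-9],0],[5.0,[-0.1,0,-10.7],0],[5.0,[-0.1,0,-10.7],0],[5.0,[-0.1,4,-10.7],0],[5.0,[-0.1,8,-10.7],0],[5.0,[-0.1,9.8,-10.7],0],[5.0,[-0.1,9.8,-10.7],0],[5.0,[-0.1,9.8,-10.7],0],[5.0,[-0.1,9.8,-10.7],0]])

```text
time_s: 42.45
ee_pos: [0.5802, -0.3135, 0.0754]
eef_rot: [-1.572, -0.002, 0.092]
force: [-0.9, 0.5, 0.4]
grip_width: 0.0498
```

Emit:
jog_arm(targets=[[5.0,[0,0,0],0],[5.0,[0,0,0],0],[5.0,[0,0,0],0],[5.0,[0,0,0],0]])

```text
time_s: 42.85
ee_pos: [0.5795, -0.3136, 0.0736]
eef_rot: [-1.571, -0.0, 0.092]
force: [0.6, -0.1, 1.0]
grip_width: 0.0505
```

```bash
python3 g.py 579.4 -313.6 71.6 .092;python3 p.py w21 .094
```

```text
[ 579.5 -313.6   73.6] [-1.5709e+00 -2.0000e-04  9.2000e-02] 50.5
([-0.01, 0.2, -0.0], np.float64(-0.0))
[ 579.5 -313.6   73.6] [-1.5709e+00 -2.0000e-04  9.2000e-02] 50.5 [ 0.6 -0.1  1. ]
1338 [301, 239, 43, 42] [ -0.9 -20.1   0.6] (array([-1. , -0.4, 21.2, 21. ]), np.float64(-1.3699))
303 [247, 240, 29, 39] [-29.6 -20.5   6. ] (array([-28. ,   2.8,  21.6,   9.7]), np.float64(-0.9784))
293 [370, 240, 29, 39] [ 28.  -20.5   6.1] (array([26.2,  3.2, 21.8,  9.7]), np.float64(0.974))
```

Emit:
jog_arm(targets=[[5.0,[0,0.2,0],0],[5.0,[0,0.2,0],0],[2.0,[0,0.2,0],0],[2.0,[0,0.2,0],0],[2.0,[0,0.2,0],0],[2.0,[0,0.2,0],0],[2.0,[0,0.2,0],0],[2.0,[0,0.2,0],0],[2.0,[0,0.2,0],0]])

```text
time_s: 43.8
ee_pos: [0.5794, -0.3136, 0.0714]
eef_rot: [-1.571, -0.0, 0.092]
force: [-0.5, -0.4, -0.1]
grip_width: 0.0215
```

```bash
python3 g.py 568.5 -78.4 182 .092
```

```text
[ 579.4 -313.6   71.4] [-1.5708e+00 -1.0000e-04  9.2000e-02] 21.5
([1.07, -11.06, 23.52], np.float64(0.0))
```

Emit:
jog_arm(targets=[[2.0,[0,-1,0],0],[2.0,[0,-4,0],0],[2.0,[0,-8,0],0],[2.0,[0,-11,0],0],[2.0,[0.3,-11,4.5],0],[2.0,[0.5,-11,9],0],[2.0,[0.7,-11,13.5],0],[2.0,[0.9,-11,18],0],[2.0,[1.1,-11,22],0],[2.0,[1.1,-11,23.5],0]])

```text
time_s: 44.8
ee_pos: [0.5685, -0.0754, 0.1821]
eef_rot: [-1.57, -0.0, 0.095]
force: [-0.0, -0.1, -2.0]
grip_width: 0.0217
```

Emit:
jog_arm(targets=[[2.0,[0,0,0],0],[2.0,[0,3,0],0],[2.0,[0,6,0],0],[2.0,[0,8,0],0],[2.0,[0,9,0],0],[2.0,[0,9.2,0],0],[2.0,[0,9.2,0],0],[2.0,[0,9.2,0],0],[2.0,[0,9.2,0],0],[2.0,[0,9.2,0],0]])

```text
time_s: 45.8
ee_pos: [0.569, -0.0786, 0.0901]
eef_rot: [-1.571, -0.001, 0.092]
force: [0.6, -0.4, -2.2]
grip_width: 0.0216
```

Emit:
jog_arm(targets=[[2.0,[0,0,0],0],[2.0,[0,0,0],0],[2.0,[0,0,0],0]])

```text
time_s: 46.1
ee_pos: [0.5688, -0.0785, 0.0895]
eef_rot: [-1.571, -0.0, 0.092]
force: [0.6, 0.9, -2.9]
grip_width: 0.0216
```

```bash
python3 g.py 568.5 -78.4 81.6 .092
```

```text
[568.8 -78.5  89.5] [-1.5709e+00 -1.0000e-04  9.2100e-02] 21.6
([-0.03, 0.79, 0.02], np.float64(0.0001))
```

Emit:
jog_arm(targets=[[2.0,[-0.02,0.4,0.01],0],[2.0,[-0.02,0.65,0.01],0],[2.0,[-0.02,0.76,0.01],0],[2.0,[-0.02,0.76,0.01],0],[2.0,[-0.02,0.76,0.01],0],[2.0,[-0.02,0.76,0.01],0]])

```text
time_s: 46.7
ee_pos: [0.5686, -0.0785, 0.0818]
eef_rot: [-1.571, -0.0, 0.092]
force: [0.2, -0.1, -2.7]
grip_width: 0.0216
```

Still hanging by a fraction of a millimetre; lower slightly.

Emit:
jog_arm(targets=[[2.0,[0,0.05,0],0],[2.0,[0,0.05,0],0],[2.0,[0,0.05,0],0]])

```text
time_s: 47.0
ee_pos: [0.5687, -0.0785, 0.0815]
eef_rot: [-1.571, -0.0, 0.092]
force: [0.2, -0.6, -0.6]
grip_width: 0.0214
```

Emit:
jog_arm(targets=[[5.0,[0,0,0],0],[5.0,[0,0,0],0],[5.0,[0,0,0],0],[5.0,[0,-3,0],0],[5.0,[0,-7,0],0],[5.0,[0,-10,0],0],[9.4,[1.9,-11.9,-2.0],0.002],[9.4,[1.9,-11.9,-2.0],0.002],[9.4,[1.9,-11.9,-2.0],0.002],[9.4,[1.9,-11.9,-2.0],0.002]])

```text
time_s: 48.0
ee_pos: [0.5887, -0.0962, 0.1992]
eef_rot: [-1.57, 0.002, 0.09]
force: [0.1, 0.2, 0.1]
grip_width: 0.0787
```

Emit:
jog_arm(targets=[[9.4,[0,0,0],0],[9.4,[0,0,0],0],[9.4,[0,0,0],0],[9.4,[0,0,0],0],[9.4,[0,0,0],0],[9.4,[0,0,0],0]])

```text
time_s: 48.6
ee_pos: [0.5893, -0.0966, 0.2003]
eef_rot: [-1.571, 0.0, 0.09]
force: [-0.2, -0.4, 0.6]
grip_width: 0.0943
```

Run:
```python
from h import *
c,T,o=snap("wrist","w30");print(o["ee_pos"],o["eef_rot"])
snap("top","top1");snap("scene","scene1")
for t in("w1","w30"):
    c,T=load(t);P=cloud(c,T);z=P[...,2];g=c["img"].mean(2);roi=np.zeros(z.shape,bool);roi[20:212,230:450]=1
    hsv=cv2.cvtColor(c["img"],cv2.COLOR_RGB2HSV)
    for n,m in(("top",z>.095),("base",(z<.06)&(z>.045)&(g<100)),("disc",(hsv[...,1]>90)&(hsv[...,0]>15)&(hsv[...,0]<40)),("standoff",abs(z-.036)<.004)):
        for a,b,q in blobs(m&roi,P,100 if n!="standoff" else 20):print(t,n,a,rect(q[:,:2]),np.round(q.mean(0)*1000,1))
for t in("top0","top1"):
    c,_=load(t);P=cloud(c);z=P[...,2];roi=np.zeros(z.shape,bool);roi[140:300,140:400]=1
    for n,m in(("posts",z>.09),("block",abs(z-.055)<.007)):
        for a,b,q in blobs(m&roi,P,20):print(t,n,a,rect(q[:,:2]),np.round(q.mean(0)*1000,1))
a=load("top0")[0]["img"][130:310,130:510];b=load("top1")[0]["img"][130:310,130:510]
cv2.imwrite("pics/cmp.png",cv2.resize(np.vstack([a,b])[:,:,::-1],None,fx=1.6,fy=1.6))
```

```text
[ 0.58930814 -0.0966078   0.20032759] [-1.57081933e+00  2.82817904e-05  9.00253920e-02]
w1 top 532 (array([556.6,  24. ,  21.2,  20.9]), np.float64(-0.0493)) [557.   23.7 103.7]
w1 top 911 (array([560.8, -27.5,  38.8,  16. ]), np.float64(-1.4777)) [561.2 -27.3 104. ]
w1 top 525 (array([567.5, -79.1,  21.7,  21.4]), np.float64(-1.4833)) [567.9 -78.5 103.6]
w1 base 546 (array([558.4,  20.7,  39.2,  34.7]), np.float64(0.4119)) [560.5  18.4  53.9]
w1 base 361 (array([573.6, -26.7,  42.8,  12.8]), np.float64(-1.4847)) [572.9 -26.   54.2]
w1 base 165 (array([544.1, -30. ,  43. ,   5. ]), np.float64(-1.4409)) [544.4 -30.3  54.2]
w1 base 1039 (array([567.7, -78.7,  41.5,  41.4]), np.float64(-1.5086)) [568.9 -74.   54. ]
w1 disc 686 (array([680.1,  55.8,  33.5,  31.7]), np.float64(-0.9387)) [nan nan nan]
w1 standoff 153 (array([701.4, -73.6,  15.2,  14.5]), np.float64(1.471)) [700.8 -73.4  35.8]
w30 top 537 (array([556.5,  23.4,  21.2,  21.1]), np.float64(-0.1949)) [556.8  22.9 103.7]
w30 top 909 (array([560.7, -27.9,  38.6,  16. ]), np.float64(-1.4837)) [561.  -27.6 104. ]
w30 top 517 (array
[... 1044 characters left out ...]
), np.float64(-1.5381)) [567.1 -78.   53.5]
top0 block 253 (array([560.2, -27.4,  45.7,  39.8]), np.float64(-1.4745)) [560.5 -26.9  53.2]
top0 block 230 (array([555.5,  24.4,  42. ,  40.2]), np.float64(-0.0085)) [556.2  23.3  53.3]
top1 posts 8257 (array([587.1, -59.9, 183.7, 101.1]), np.float64(-0.0219)) [564.1 -58.8 451.1]
top1 posts 94 (array([555.7,  23.5,  20.2,  19.6]), np.float64(1.1422)) [555.9  23.3 102.9]
top1 block 237 (array([560.1, -27.5,  45.1,  39.9]), np.float64(-1.4801)) [560.9 -26.3  53.3]
top1 block 235 (array([555.5,  23.3,  41.7,  41.6]), np.float64(-0.795)) [555.8  22.9  53.4]
top1 block 1176 (array([506.3, 328.6, 130.2,  41. ]), np.float64(-0.1703)) [506.3 327.8  52.3]
```

View pics/cmp.png

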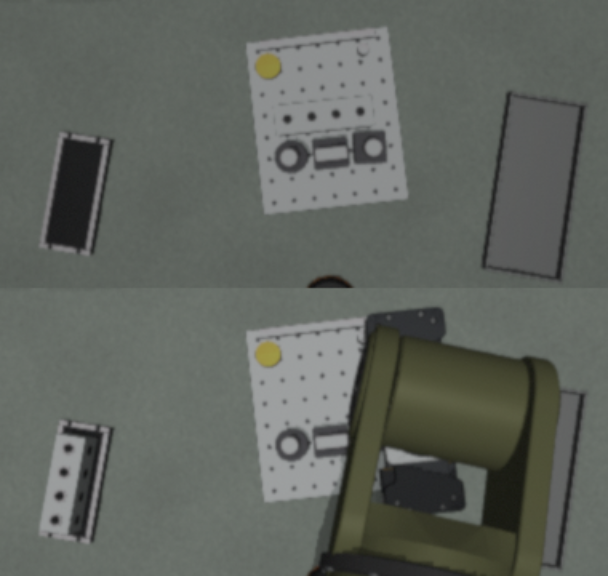

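View pics/scene1.png

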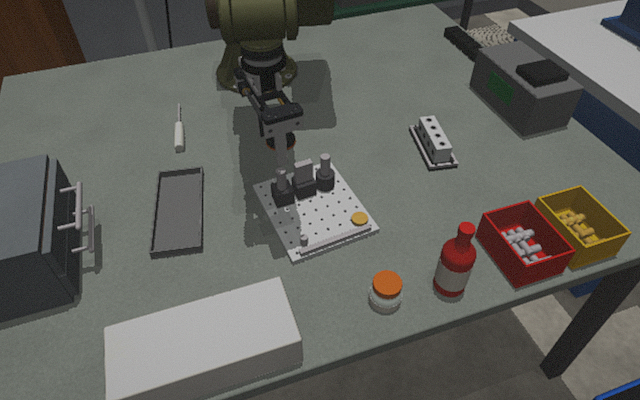

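```bash
python3 -c "
from station import ctrl;print(ctrl.hand_in());print(ctrl.get_obs()['time_s'])"
```

```text
the job is handed in; nothing more can be done
None
the job is handed in; nothing more can be done
```

The job is done and handed in at about 48.8 s of the 134 s allowed. I moved the three posts to the grey tray, standing upright. I then laid the valve block flat in the marking nest and stood each post back on the pallet where it had been.

Last checks compared the wrist view from nearly the same survey pose, and the fixed top view, before and after:

- **Posts:** the blade and square posts are within about 0.5 mm of where they stood. The round post is about 0.6–1.2 mm off, towards −y (the two views disagree slightly); I left it as it was. All three stand upright. The arm hid the square post in the final top view, so it was checked only by the wrist view.
- **Base angles:** they agree with the start to about 0.02 rad or better.
- **Block:** it lies flat in the nest, with its top measured at 52.3 mm (53 expected). It is within about 1–2 mm of centre and its angle matches the nest's.
- **Disc and standoff:** the standoff moved less than 0.4 mm. The disc reads within 1 mm, most of which I take to be image noise, so both look undisturbed.
- **Contact:** all reported wrist forces stayed under 10 N. At hand-in the gripper was open and clear of everything.

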